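# Dig out the blade tin and restack the clip cartons at the grafting bench

### The arm

A 6-joint arm with a two-finger parallel gripper is mounted at the origin on the work surface. World frame = base frame: x ahead of the robot, y to its left, z up, the work surface at z = 0. Lengths are in m, angles in rad, forces in N, time in s.
With the tool pointing down it reaches from about 0.35 to 0.775 m from the base axis. Payload 5.5 kg.
Tool frame: the origin (TCP) lies between the finger pads; the fingertips stand 19 mm ahead of it and the grasp point (between the pads) is the TCP; z points along the fingers, x is the direction in which the jaws open and shut, and the axes are right-handed (so a half turn about z gives the same grasp; the last joint's range is limited). The gripper opens to 85 mm and grips with 20 to 120 N. Pads are 22 mm wide; open, the fingers measure 114 mm over their backs; the gripper's body (76 mm by 85 mm) begins 54 mm behind the grasp point. The pads swing forward as they close: fully open they stand 13 mm farther back than shut.
Start: joints at [0.991, 0.313, 0.046, 1.304, 0, 1.431], TCP at [0.245, 0.52, 0.25] pointing down, gripper open.
Joint ranges: [-2.76, 2.76], [-0.86, 1.69], [-1.03, 1.26], [-2.2, 2.34], [-1.47, 1.5], [-3.14, 3.14]. Speed limits (rad/s): [2.57, 2.57, 3.14, 3.14, 3.14, 3.14].

### API

Orientations are given as a unit quaternion [w, x, y, z].
In Python, from workcell import env gives the robot as it stands. The module is installed in compiled form; this text tells all that it offers.
- The arm moves only by the tool carry_out, never from a script. Its argument "steps" is a list of rows, each a list of 7 numbers: the gripper command: -1 is shut, 1 is fully open, values between are in proportion, then the shift along the tool's x, y, z in m, then the turn, a rotation vector about the tool's x, y, z in rad. A call has 1 to 20 rows; each row shifts and turns the commanded pose from where the row before left it, along the tool's axes as they then stand; what a row does not reach is not made up. A row lasts 1/8 s, in which the tool goes at most 62.5 mm and 10.7 degrees, less where a joint would pass 70% of its speed; a pose out of reach is approached as far as the arm can. A call with a gripper value outside its range is refused whole. The fingers move at their own pace and stop on an object; "grip_force" is the grip in N (left out, the last holds). Time passes only in rows, so rows that do not move let the fingers close. It gives the time, the measured TCP pose, the force and the opening at its end, in the units of the state.
- env.get_state(): the state, without advancing time (a new reading comes with each control period).
- env.read_camera(name): name is "side" or "top"; returns a dict with "color" (420x560x3 uint8, red, green, blue), "K" (3x3 intrinsics, pixels), "R" (3x3) and "t" (3): a world point X has camera coordinates R X + t. Camera axes: x right, y down, z forward; pixel columns grow to the right and rows downward; lengths in m; the calibration is good to about 2 mm. A picture is of the moment at which its call begins. There is no depth.
- env.hand_in(): hands the job in, once; it reports no verdict.
The state is a dict: "clock": time; "joint_pos": joint angles; "qvel": joint speeds; "tau": joint torques, N m; "tcp_pos": TCP position; "orientation": TCP orientation; "wrist_force": force on the tool from outside, world axes, zero at the start; "ft_torque": the same for the moment, N m; "finger_gap": finger opening in m.
Only numpy, scipy, OpenCV 4.12 (cv2) and the standard library are available. Lean on these libraries where they do the work, as an engineer would, in place of code of your own. Each camera call takes 0.05 s, during which the arm holds its last target. There are 200 camera calls.

### The job

The red blade tin is at the bottom of the pile on the small pallet: lift the cartons off it and set them aside on the bench, then put the tin on the narrow ledge of the grafting machine, upright, centred and lying along the ledge. After that, stack every clip carton on the bench, however many there are, lying flat (either face up) in one straight column on the pallet, each centred squarely on the pallet with its long side along the pallet's, and the orange-taped carton on top. Leave the other things on the bench where they are.

Things in the scene. Friction and masses are not known exactly. Their poses are not given: they have to be found in the camera images.
- pallet_top (a point): small wooden pallet fixed to the bench, 116 (x) x 84 (y) mm; the point is the centre of its top face, 20 mm above the bench; its x axis is its long side
- ledge_top (a point): narrow steel ledge on a post, part of the grey grafting machine (fixed): a bar 120 mm long (its x) and only 34 mm wide (its y), the point is the centre of its flat level top, 120 mm above the bench. The machine's plate, 300 mm high and 200 mm long, stands 200 mm from it to its +y side; a low foot 110 mm wide and 10 mm high joins them
- tin_mid (a point): closed red blade tin with a white label, 88 (x) x 58 (y) x 34 mm high (z), 210 to 420 g; the point is its centre, 17 mm above its underside. Starts at the bottom of the pile, flat on the pallet, under carton_a, carton_e and carton_top, in that order upwards
- carton_a_mid (a point): closed cardboard carton of grafting clips, 90 (its x) x 60 (its y) x 36 mm high (its z, up), 150 to 310 g, with a GREEN tape lengthwise round it; the point is its centre, 18 mm above its underside. Starts on top of the blade tin, in the pile on the pallet
- carton_top_mid (a point): closed cardboard carton of grafting clips, 90 (its x) x 60 (its y) x 36 mm high (its z, up), 150 to 310 g, with an ORANGE tape lengthwise round it; the point is its centre, 18 mm above its underside. The only carton with orange tape (the one in use). Starts on top of carton_e, highest in the pile on the pallet
- carton_e_mid (a point): closed cardboard carton of grafting clips, 90 (its x) x 60 (its y) x 36 mm high (its z, up), 150 to 310 g, with a GREEN tape lengthwise round it; the point is its centre, 18 mm above its underside. Starts on top of carton_a, in the pile on the pallet
- carton_b_mid (a point): closed cardboard carton of grafting clips, 90 (its x) x 60 (its y) x 36 mm high (its z, up), 150 to 310 g, with a GREEN tape lengthwise round it; the point is its centre, 18 mm above its underside. Starts loose on the bench to the robot's right; may be absent
- carton_c_mid (a point): closed cardboard carton of grafting clips, 90 (its x) x 60 (its y) x 36 mm high (its z, up), 150 to 310 g, with a GREEN tape lengthwise round it; the point is its centre, 18 mm above its underside. Starts loose on the bench to the robot's right; may be absent
- carton_d_mid (a point): closed cardboard carton of grafting clips, 90 (its x) x 60 (its y) x 36 mm high (its z, up), 150 to 310 g, with a GREEN tape lengthwise round it; the point is its centre, 18 mm above its underside. Starts loose on the bench to the robot's right; may be absent
- flask: bystander, leave alone: red drinking flask with an orange cap, 68 mm across, 210 mm high; origin at its underside
- wax_jar: bystander, leave alone: amber wax jar with a steel lid, 60 mm across, 75 mm high; origin at its underside
- screwdriver: bystander, leave alone: screwdriver lying on the bench, about 200 mm long; origin at its underside, near its middle
- secateurs: bystander, leave alone: red-handled secateurs lying on the bench, about 140 mm long and 50 mm wide, 14 mm high; origin at its underside
- cutting_1: bystander, leave alone: brown vine cutting, 130 mm long, 10 mm thick; origin at its underside
- cutting_2: bystander, leave alone: brown vine cutting, 110 mm long, 10 mm thick; origin at its underside
- cutting_3: bystander, leave alone: brown vine cutting, 120 mm long, 10 mm thick; origin at its underside
There are look-alikes about, which are no part of the job. Leave any turquoise look-alike of the part that bears carton_top_mid alone. Of the things that look like the part that bears tin_mid, the larger one is meant.

How it is judged:
By the outcome, as a careful person would: the job done as asked, in the order asked, and still so for the second after the job is handed in, with the robot touching nothing.
Of carton_b, carton_c, carton_d only 1 to 3 are there at a start; the rules pass over those that are not, and their reading is None.
At some moment in a run one of carton_b, carton_c, carton_d may be knocked a few centimetres aside while the robot is not near it.
It also fails if it takes over 210 s, if anything falls off the work surface, if the arm or the gripper's body presses on something with over 40 N, if the wrist force passes 120 N, or if a joint passes its speed limit or range.

## Working session

There is one attempt and no reset: what is moved stays moved. The work goes in short steps, Python scripts to look and compute and a tool call to move; the robot and the scene stay as the last step left them, time stands still between calls to the robot, and variables do not carry over. Pictures are saved under pics/ and viewed, about 12 in all and at most 16, crops included, and the job is handed in when it is done.

Besides the shell and the picture viewer there is one more tool, called after "Request:" as name(argument=value, ...), one argument or row to a line, values as JSON. carry_out: Moves the arm, as the interface text tells. Its arguments: {"type":"object","properties":{"steps":{"type":"array","items":{"type":"array","items":{"type":"number"}}},"grip_force":{"type":"number"}},"required":["steps"]}

```bash
mkdir -p pics; python3 - <<'E'
from workcell import env
import cv2,numpy as np
for n in("top","side"):
    c=env.read_camera(n); cv2.imwrite(f"pics/{n}0.png",c["color"][...,::-1]); 
    print(n,c["K"].tolist(),c["R"].round(4).tolist(),c["t"].round(4).tolist(), (-c["R"].T@c["t"]).round(3))
print(env.get_state())
E
```

```text
top [[452.65777727993583, 0.0, 279.6035138858076], [0.0, 452.65777727993583, 202.68757830810023], [0.0, 0.0, 1.0]] [[0.0262, -0.9996, -0.0085], [-0.9923, -0.0249, -0.1213], [0.1211, 0.0117, -0.9926]] [-0.0328, 0.4936, 1.0626] [ 0.362 -0.033  1.114]
side [[462.4292846380583, 0.0, 277.3903709060915], [0.0, 462.4292846380583, 208.36838597093634], [0.0, 0.0, 1.0]] [[0.9413, -0.3377, 0.0005], [-0.2481, -0.6927, -0.6772], [0.2291, 0.6373, -0.7358]] [-0.4958, 0.1858, 1.0457] [ 0.273 -0.705  0.895]
{'clock': 0.1, 'joint_pos': array([9.91411458e-01, 3.13928448e-01, 4.51013980e-02, 1.30362174e+00,
       1.37032791e-05, 1.43117734e+00]), 'qvel': array([ 0.00108884, -0.00222602,  0.00281743, -0.0016515 , -0.00020985,
       -0.00094422]), 'tau': array([ 3.02460234e-03, -4.81726241e+01,  2.99243939e+01,  1.27433095e-02,
       -1.05255435e-04, -3.36529183e-05]), 'tcp_pos': array([0.24457149, 0.51992027, 0.24949984]), 'orientation': array([ 3.35107479e-04,  8.44312344e-01,  5.35850709e-01, -7.55254268e-04]), 'wrist_force': array([-0.51508697, -0.0478323 ,  1.10902464]), 'ft_torque': array([ 0.02585429, -0.04593001, -0.0080448 ]), 'finger_gap': 0.08565228376594905}
```

View pics/top0.png

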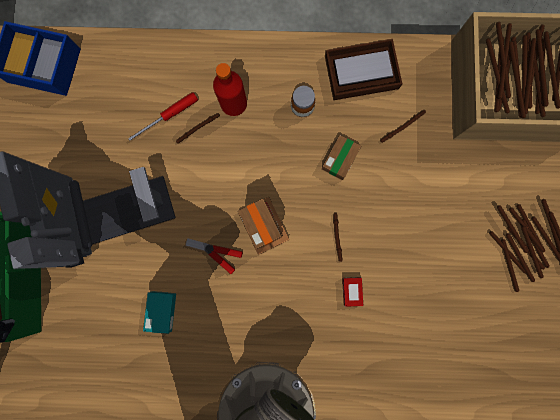

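View pics/side0.png

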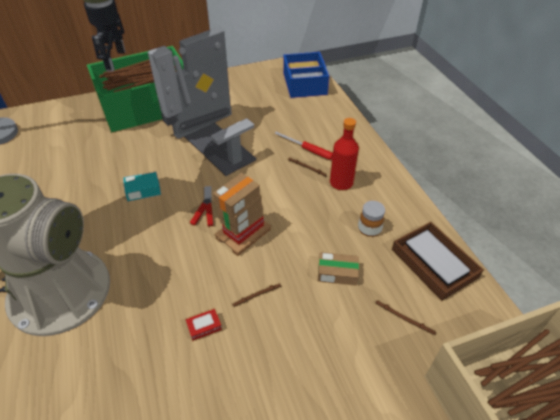

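Top: the orange-taped pile is at (263,223), one loose green carton at (341,157) and the ledge at (143,193). The look-alikes are a turquoise carton at (160,312) and a small red tin at (353,291). Side: pile on the pallet at (240,210), ledge at (238,130), loose carton at (340,268).

```bash
cat > h.py <<'E'
import numpy as np,cv2
from workcell import env
def ray(c,uv,z):
    o=-c["R"].T@c["t"]; d=c["R"].T@np.linalg.inv(c["K"])@np.array([uv[0],uv[1],1.]); return o+d*(z-o[2])/d[2]
def proj(c,X):
    p=c["K"]@(c["R"]@np.array(X,float)+c["t"]); return p[:2]/p[2]
def tile(c,u,v,w=100,h=75,s=4):
    return cv2.resize(c["color"][v:v+h,u:u+w,::-1],None,fx=s,fy=s,interpolation=cv2.INTER_CUBIC)
E
python3 - <<'E'
from h import *
t=env.read_camera("top");s=env.read_camera("side")
np.savez("c0.npz",**{a+k:c[k] for a,c in(("t",t),("s",s)) for k in c})
cv2.imwrite("pics/crop1.png",np.vstack([np.hstack([tile(t,215,185),tile(t,90,155)]),np.hstack([tile(s,190,173),tile(s,185,105)])]))
E
```

```text
(no output)
```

View pics/crop1.png

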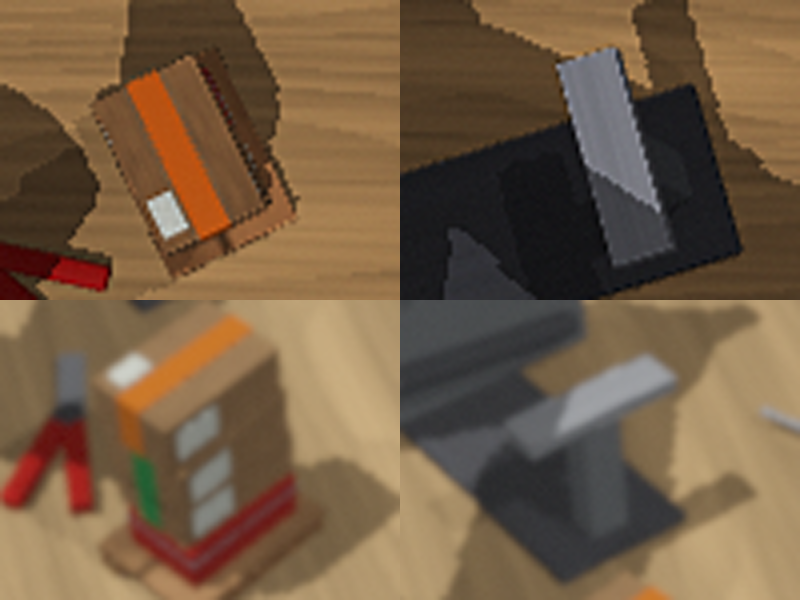

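Crops: the pile's top face has corners at about (93,103), (190,53), (268,197) and (170,250) in the tile. The ledge corners are (557,66), (617,47), (674,247) and (614,268). The pallet shows at the lower right of the pile.

```bash
cat >> h.py <<'E'
def load(f="c0.npz"):
    d=np.load(f); return [{k:d[a+k] for k in("color","K","R","t")} for a in "ts"]
def quad(c,P,z):
    Q=np.array([ray(c,p,z)[:2] for p in P]); e=Q[1]-Q[0]+Q[2]-Q[3]; f=Q[2]-Q[1]+Q[3]-Q[0]
    l=e if np.hypot(*e)>np.hypot(*f) else f
    yaw=np.degrees(np.arctan2(l[1],l[0])); yaw=(yaw+90)%180-90
    return Q.mean(0).round(4),round(yaw,2),(np.hypot(*e)/2).round(4),(np.hypot(*f)/2).round(4)
def T(P,u,v,ox=0,oy=0,s=4): # tile px -> image px (resize centre convention)
    return [((x-ox+.5)/s-.5+u,(y-oy+.5)/s-.5+v) for x,y in P]
E
python3 - <<'E'
from h import *
t,s=load()
print("pile top",quad(t,T([(93,103),(190,53),(268,197),(170,250)],215,185),.162))
print("pile side",quad(s,T([(93,378),(205,305),(275,350),(163,431)],190,173,0,300),.162))
print("ledge t",quad(t,T([(557,66),(617,47),(674,247),(614,268)],90,155,400),.12))
print("ledge s",quad(s,T([(505,430),(650,354),(679,381),(534,459)],185,105,400,300),.12))
for n,c,p in(("R",t,(297,212)),("B",t,(175,275))): print(n,ray(c,T([p],215,185)[0],.02))
for n,p in(("L",(103,547)),("R",(322,517))): print("s"+n,ray(s,T([p],190,173,0,300)[0],.02))
def loose(c,roi):
    u,v,w,h=roi; hsv=cv2.cvtColor(c["color"][v:v+h,u:u+w],cv2.COLOR_RGB2HSV); return cv2.inRange(hsv,(40,100,60),(85,255,255))
for c,r in((t,(300,110,80,90)),(s,(300,240,80,60))):
    m=loose(c,r); q,_=cv2.findContours(m,0,1); q=max(q,key=cv2.contourArea)
    b=cv2.boxPoints(cv2.minAreaRect(q))+np.array(r[:2]); print("tape",b.round(1).tolist(),quad(c,b,.036))
for n,p in dict(flask=(230,98),jar=(303,100),secA=(188,243),secB=(235,268),cut2=(338,237),turq=(160,312),smalltin=(353,291),driverhandle=(180,105),cut1=(198,127),cutr=(402,126),foot=(172,210)).items(): print(n,ray(t,p,.02)[:2].round(3))
cv2.imwrite("pics/crop2.png",np.hstack([tile(t,315,125,50,60,8),tile(s,310,245,50,60,8)]))
E
```

```text
pile top (array([0.4356, 0.0193]), np.float64(29.73), np.float64(0.058), np.float64(0.0873))
pile side (array([0.4339, 0.0176]), np.float64(26.17), np.float64(0.0849), np.float64(0.0569))
ledge t (array([0.4958, 0.2821]), np.float64(19.14), np.float64(0.0349), np.float64(0.1185))
ledge s (array([0.4979, 0.274 ]), np.float64(22.38), np.float64(0.1243), np.float64(0.0371))
R [ 0.41114524 -0.04459561  0.02      ]
B [0.37148249 0.02778936 0.02      ]
sL [0.37380969 0.02295074 0.02      ]
sR [5.07773976e-01 5.03406341e-04 2.00000000e-02]
tape [[329.5, 170.2], [346.9, 137.7], [353.4, 141.2], [336.1, 173.7]] (array([ 0.6123, -0.1675]), np.float64(-26.84), np.float64(0.0914), np.float64(0.018))
tape [[318.6, 265.0], [319.2, 258.9], [358.5, 262.5], [358.0, 268.5]] (array([ 0.614 , -0.1687]), np.float64(-26.13), np.float64(0.0171), np.float64(0.0891))
flask [0.757 0.111]
jar [ 0.756 -0.072]
secA [0.392 0.198]
secB [0.335 0.083]
cut2 [ 0.416 -0.163]
turq [0.227 0.257]
smalltin [ 0.289 -0.2  ]
driverhandle [0.736 0.236]
cut1 [0.68  0.188]
cutr [ 0.695 -0.319]
foot [0.471 0.242]
```

View pics/crop2.png

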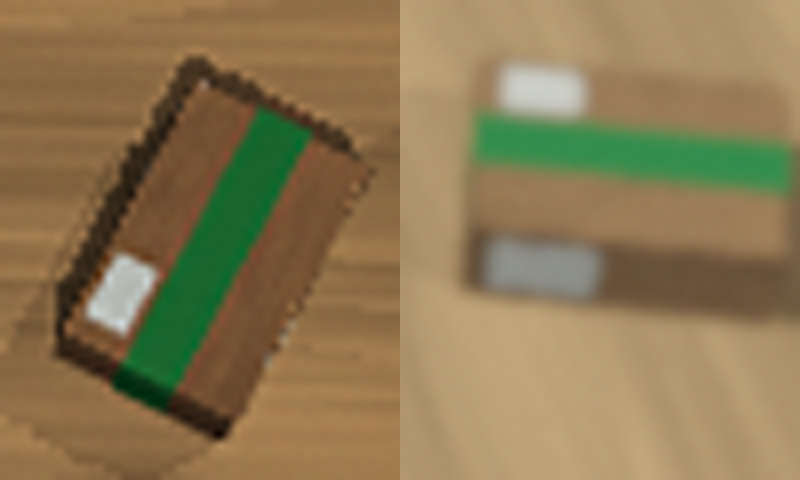

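The loose carton lies flat at (0.613,-0.168), yaw about -26.5°. Next I raise clear of the machine plate and traverse to above the pile.

Request:
carry_out(
  steps=[
    [1, 0, 0, -0.04, 0, 0, 0],
    [1, 0, 0, -0.04, 0, 0, 0],
    [1, 0, 0, -0.04, 0, 0, 0],
    [1, 0, 0, -0.04, 0, 0, 0],
    [1, 0, 0, -0.04, 0, 0, 0],
    [1, -0.0266, 0.0275, 0, 0, 0, 0],
    [1, -0.0266, 0.0275, 0, 0, 0, 0],
    [1, -0.0266, 0.0275, 0, 0, 0, 0],
    [1, -0.0266, 0.0275, 0, 0, 0, 0],
    [1, -0.0266, 0.0275, 0, 0, 0, 0],
    [1, -0.0266, 0.0275, 0, 0, 0, 0],
    [1, -0.0266, 0.0275, 0, 0, 0, 0],
    [1, -0.0266, 0.0275, 0, 0, 0, 0],
    [1, -0.0266, 0.0275, 0, 0, 0, 0],
    [1, -0.0266, 0.0275, 0, 0, 0, 0],
    [1, -0.0266, 0.0275, 0, 0, 0, 0],
    [1, -0.0266, 0.0275, 0, 0, 0, 0],
    [1, -0.0266, 0.0275, 0, 0, 0, 0],
    [1, -0.0266, 0.0275, 0, 0, 0, 0],
  ],
  grip_force=40,
)

```text
clock: 2.58
tcp_pos: [0.4348, 0.0182, 0.4503]
orientation: [-0.0, 0.844, 0.536, 0.0]
wrist_force: [-0.7, 0.9, -0.2]
finger_gap: 0.0852
```

```bash
cat >> h.py <<'E'
def plan(x,y,z,yaw,cur=None):
    "from the current pose: turn first, then shift (tool axes after the turn); yaw deg = tool y axis"
    from scipy.spatial.transform import Rotation as Ro
    st=env.get_state(); q=st["orientation"]; p=st["tcp_pos"] if cur is None else np.array(cur)
    M=Ro.from_quat([q[1],q[2],q[3],q[0]]).as_matrix(); th=np.degrees(np.arctan2(M[1,1],M[0,1]))
    d=(yaw-th+180)%360-180; a=np.radians(yaw); dx,dy=x-p[0],y-p[1]
    print(f"t{st['clock']:.1f} p{p.round(4)} yaw{th:.2f} tilt{np.degrees(np.arccos(-M[2,2])):.2f} gap{st['finger_gap']:.4f} F{st['wrist_force'].round(1)} -> rz {-np.radians(d):.4f} x {-np.sin(a)*dx+np.cos(a)*dy:.4f} y {np.cos(a)*dx+np.sin(a)*dy:.4f} z {p[2]-z:.4f}")
E
python3 - <<'E'
from h import *
t,s=load()
P=[ray(t,p,.162) for p in T([(142,80),(217,234)],215,185)]; d=P[0]-P[1]; print("tape yaw",np.degrees(np.arctan2(d[1],d[0])),(P[0]+P[1])/2)
plan(.435,.0185,.15,28.5)
E
```

```text
tape yaw 27.678281430459556 [0.43231022 0.01962798 0.162     ]
t2.6 p[0.4348 0.0182 0.4503] yaw-25.20 tilt0.01 gap0.0852 F[-0.7  0.9 -0.2] -> rz -0.9373 x 0.0002 y 0.0003 z 0.3003
```

Request:
carry_out(
  steps=[
    [1, 0, 0, 0.02, 0, 0, -0.117],
    [1, 0, 0, 0.02, 0, 0, -0.117],
    [1, 0, 0, 0.02, 0, 0, -0.117],
    [1, 0, 0, 0.02, 0, 0, -0.117],
    [1, 0, 0, 0.02, 0, 0, -0.117],
    [1, 0, 0, 0.02, 0, 0, -0.117],
    [1, 0, 0, 0.02, 0, 0, -0.117],
    [1, 0, 0, 0.02, 0, 0, -0.117],
    [1, 0, 0, 0.03, 0, 0, 0],
    [1, 0, 0, 0.03, 0, 0, 0],
    [1, 0, 0, 0.03, 0, 0, 0],
    [1, 0, 0, 0.02, 0, 0, 0],
    [1, 0, 0, 0.015, 0, 0, 0],
    [1, 0, 0, 0.015, 0, 0, 0],
    [1, 0, 0, 0, 0, 0, 0],
    [-1, 0, 0, 0, 0, 0, 0],
    [-1, 0, 0, 0, 0, 0, 0],
    [-1, 0, 0, 0, 0, 0, 0],
    [-1, 0, 0, 0, 0, 0, 0],
    [-1, 0, 0, 0, 0, 0, 0],
  ],
)

```text
clock: 5.08
tcp_pos: [0.4353, 0.0194, 0.1512]
orientation: [0.001, 0.512, 0.859, 0.0]
wrist_force: [-1.0, -0.3, 5.5]
finger_gap: 0.0595
```

```bash
python3 - <<'E'
from h import *
plan(.435,.0185,.30,28.5)
print("then to S1 from there:"); plan(.42,-.27,.0235,-30,cur=(.435,.0185,.30))
E
```

```text
t5.1 p[0.4353 0.0194 0.1512] yaw28.43 tilt0.10 gap0.0595 F[-1.  -0.3  5.5] -> rz -0.0012 x -0.0007 y -0.0007 z -0.1488
then to S1 from there:
t5.1 p[0.435  0.0185 0.3   ] yaw28.43 tilt0.10 gap0.0595 F[-1.  -0.3  5.5] -> rz 1.0199 x -0.2573 y 0.1313 z 0.2765
```

Request:
carry_out(
  steps=[
    [-1, 0, 0, -0.01, 0, 0, 0],
    [-1, 0, 0, -0.01, 0, 0, 0],
    [-1, 0, 0, -0.01, 0, 0, 0],
    [-1, 0, 0, -0.02, 0, 0, 0.102],
    [-1, 0, 0, -0.02, 0, 0, 0.102],
    [-1, 0, 0, -0.02, 0, 0, 0.102],
    [-1, 0, 0, -0.02, 0, 0, 0.102],
    [-1, 0, 0, -0.02, 0, 0, 0.102],
    [-1, 0, 0, -0.02, 0, 0, 0.102],
    [-1, 0, 0, 0, 0, 0, 0.102],
    [-1, 0, 0, 0, 0, 0, 0.102],
    [-1, 0, 0, 0, 0, 0, 0.102],
    [-1, 0, 0, 0, 0, 0, 0.102],
    [-1, -0.0368, 0.0188, 0, 0, 0, 0],
    [-1, -0.0368, 0.0188, 0, 0, 0, 0],
    [-1, -0.0368, 0.0188, 0, 0, 0, 0],
    [-1, -0.0368, 0.0188, 0, 0, 0, 0],
    [-1, -0.0368, 0.0188, 0, 0, 0, 0],
    [-1, -0.0368, 0.0188, 0, 0, 0, 0],
    [-1, -0.0368, 0.0188, 0, 0, 0, 0],
  ],
)

```text
clock: 7.58
tcp_pos: [0.4195, -0.2708, 0.3007]
orientation: [0.0, 0.866, 0.5, 0.0]
wrist_force: [0.5, 0.2, -1.6]
finger_gap: 0.0592
```

```bash
python3 - <<'E'
from h import *
plan(.42,-.27,.0255,-30)
t=env.read_camera("top");s=env.read_camera("side")
cv2.imwrite("pics/a1.png",np.hstack([tile(t,215,185,130,100,3),tile(s,190,173,130,100,3)]))
np.savez("c1.npz",**{a+k:c[k] for a,c in(("t",t),("s",s)) for k in c})
E
```

```text
t7.6 p[ 0.4195 -0.2708  0.3007] yaw-30.02 tilt0.02 gap0.0592 F[ 0.5  0.2 -1.6] -> rz -0.0004 x 0.0010 y 0.0001 z 0.2752
```

View pics/a1.png

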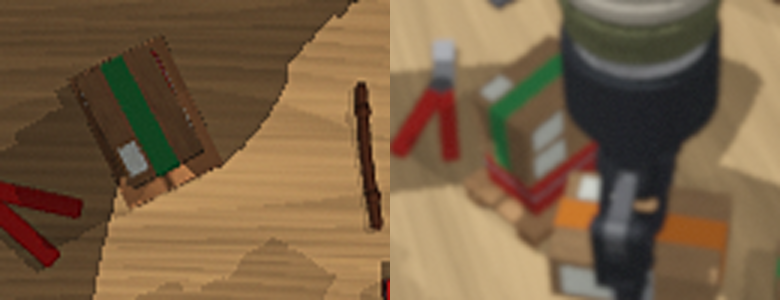

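Carton_top is in the grip. Carton_e's green tape is visible on the pile at about (262,223), and the pile is undisturbed.

Request:
carry_out(
  steps=[
    [-1, 0, 0, 0.034, 0, 0, 0],
    [-1, 0, 0, 0.034, 0, 0, 0],
    [-1, 0, 0, 0.034, 0, 0, 0],
    [-1, 0, 0, 0.034, 0, 0, 0],
    [-1, 0, 0, 0.034, 0, 0, 0],
    [-1, 0, 0, 0.034, 0, 0, 0],
    [-1, 0, 0, 0.034, 0, 0, 0],
    [-1, 0, 0, 0.01, 0, 0, 0],
    [-1, 0, 0, 0.01, 0, 0, 0],
    [-1, 0, 0, 0.01, 0, 0, 0],
    [-1, 0, 0, 0.007, 0, 0, 0],
    [-1, 0, 0, 0, 0, 0, 0],
    [1, 0, 0, 0, 0, 0, 0],
    [1, 0, 0, 0, 0, 0, 0],
    [1, 0, 0, 0, 0, 0, 0],
    [1, 0, 0, 0, 0, 0, 0],
    [1, 0, 0, -0.02, 0, 0, 0],
    [1, 0, 0, -0.04, 0, 0, 0],
    [1, 0, 0, -0.04, 0, 0, 0],
    [1, 0, 0, -0.04, 0, 0, 0],
  ],
)

```text
clock: 10.18
tcp_pos: [0.4196, -0.2693, 0.1665]
orientation: [-0.0, 0.866, 0.5, 0.0]
wrist_force: [-0.7, 0.3, 0.2]
finger_gap: 0.0851
```

```bash
cat >> h.py <<'E'
def tape(c,roi,z,lo=(40,100,40),hi=(85,255,255)):
    u,v,w,h=roi; m=cv2.inRange(cv2.cvtColor(c["color"][v:v+h,u:u+w],cv2.COLOR_RGB2HSV),lo,hi)
    q=max(cv2.findContours(m,0,1)[0],key=cv2.contourArea); return quad(c,cv2.boxPoints(cv2.minAreaRect(q))+np.array([u,v]),z)
E
python3 - <<'E'
from h import *
t,s=load("c1.npz")
print("e",tape(t,(230,190,60,60),.126))
t=env.read_camera("top"); print("orange",tape(t,(380,150,100,130),.036,(5,150,80),(18,255,255)))
plan(.435,.0185,.30,28.5)
E
```

```text
e (array([0.4363, 0.0179]), np.float64(30.12), np.float64(0.0192), np.float64(0.0924))
orange (array([ 0.4106, -0.2653]), np.float64(-26.33), np.float64(0.0513), np.float64(0.0188))
t10.2 p[ 0.4217 -0.2711  0.1719] yaw-30.00 tilt0.45 gap0.0851 F[ 1.9 -1.5  3.5] -> rz -1.0211 x 0.2482 y 0.1499 z -0.1281
```

Request:
carry_out(
  steps=[
    [1, 0, 0, -0.0134, 0, 0, -0.103],
    [1, 0, 0, -0.0134, 0, 0, -0.103],
    [1, 0, 0, -0.0134, 0, 0, -0.103],
    [1, 0, 0, -0.0134, 0, 0, -0.103],
    [1, 0, 0, -0.0134, 0, 0, -0.103],
    [1, 0, 0, -0.0134, 0, 0, -0.103],
    [1, 0, 0, -0.0134, 0, 0, -0.103],
    [1, 0, 0, -0.0134, 0, 0, -0.103],
    [1, 0, 0, -0.0134, 0, 0, -0.103],
    [1, 0, 0, -0.0134, 0, 0, -0.103],
    [1, 0.031, 0.0187, 0, 0, 0, 0],
    [1, 0.031, 0.0187, 0, 0, 0, 0],
    [1, 0.031, 0.0187, 0, 0, 0, 0],
    [1, 0.031, 0.0187, 0, 0, 0, 0],
    [1, 0.031, 0.0187, 0, 0, 0, 0],
    [1, 0.031, 0.0187, 0, 0, 0, 0],
    [1, 0.031, 0.0187, 0, 0, 0, 0],
    [1, 0.031, 0.0187, 0, 0, 0, 0],
    [1, 0, 0, 0, 0, 0, 0],
    [1, 0, 0, 0, 0, 0, 0],
  ],
)

```text
clock: 12.72
tcp_pos: [0.4303, 0.0198, 0.2992]
orientation: [0.0, 0.507, 0.862, -0.0]
wrist_force: [0.4, 0.3, -0.4]
finger_gap: 0.0849
```

```bash
python3 - <<'E'
from h import *
plan(.435,.0185,.114,29)
E
```

```text
t12.7 p[0.4303 0.0198 0.2992] yaw29.03 tilt0.02 gap0.0849 F[ 0.4  0.3 -0.4] -> rz 0.0006 x -0.0034 y 0.0034 z 0.1852
```

Descend, grasp carton_e and lift.

Request:
carry_out(
  steps=[
    [1, -0.0034, 0.0034, 0.02, 0, 0, 0],
    [1, 0, 0, 0.035, 0, 0, 0],
    [1, 0, 0, 0.035, 0, 0, 0],
    [1, 0, 0, 0.035, 0, 0, 0],
    [1, 0, 0, 0.03, 0, 0, 0],
    [1, 0, 0, 0.015, 0, 0, 0],
    [1, 0, 0, 0.015, 0, 0, 0],
    [1, 0, 0, 0, 0, 0, 0],
    [-1, 0, 0, 0, 0, 0, 0],
    [-1, 0, 0, 0, 0, 0, 0],
    [-1, 0, 0, 0, 0, 0, 0],
    [-1, 0, 0, 0, 0, 0, 0],
    [-1, 0, 0, 0, 0, 0, 0],
    [-1, 0, 0, -0.01, 0, 0, 0],
    [-1, 0, 0, -0.01, 0, 0, 0],
    [-1, 0, 0, -0.02, 0, 0, 0],
    [-1, 0, 0, -0.035, 0, 0, 0],
    [-1, 0, 0, -0.035, 0, 0, 0],
    [-1, 0, 0, -0.035, 0, 0, 0],
    [-1, 0, 0, -0.035, 0, 0, 0],
  ],
)

```text
clock: 15.22
tcp_pos: [0.4346, 0.0188, 0.2959]
orientation: [0.0, 0.507, 0.862, 0.0]
wrist_force: [-0.3, 0.8, -1.5]
finger_gap: 0.0595
```

```bash
python3 - <<'E'
from h import *
plan(.54,-.34,.0255,-30)
E
```

```text
t15.2 p[0.4346 0.0188 0.2959] yaw29.02 tilt0.02 gap0.0595 F[-0.3  0.8 -1.5] -> rz 1.0300 x -0.2581 y 0.2707 z 0.2704
```

Request:
carry_out(
  steps=[
    [-1, 0, 0, 0, 0, 0, 0.103],
    [-1, 0, 0, 0, 0, 0, 0.103],
    [-1, 0, 0, 0, 0, 0, 0.103],
    [-1, 0, 0, 0, 0, 0, 0.103],
    [-1, 0, 0, 0, 0, 0, 0.103],
    [-1, 0, 0, 0, 0, 0, 0.103],
    [-1, 0, 0, 0, 0, 0, 0.103],
    [-1, 0, 0, 0, 0, 0, 0.103],
    [-1, 0, 0, 0, 0, 0, 0.103],
    [-1, 0, 0, 0, 0, 0, 0.103],
    [-1, -0.0287, 0.0301, 0, 0, 0, 0],
    [-1, -0.0287, 0.0301, 0, 0, 0, 0],
    [-1, -0.0287, 0.0301, 0, 0, 0, 0],
    [-1, -0.0287, 0.0301, 0, 0, 0, 0],
    [-1, -0.0287, 0.0301, 0, 0, 0, 0],
    [-1, -0.0287, 0.0301, 0, 0, 0, 0],
    [-1, -0.0287, 0.0301, 0, 0, 0, 0],
    [-1, -0.0287, 0.0301, 0, 0, 0, 0],
    [-1, -0.0287, 0.0301, 0, 0, 0, 0],
    [-1, 0, 0, 0, 0, 0, 0],
  ],
)

```text
clock: 17.73
tcp_pos: [0.5405, -0.3431, 0.2929]
orientation: [-0.001, 0.867, 0.499, -0.0]
wrist_force: [-0.7, 0.6, -2.0]
finger_gap: 0.0592
```

Request:
carry_out(
  steps=[
    [-1, 0, 0, 0.03, 0, 0, 0],
    [-1, 0, 0, 0.035, 0, 0, 0],
    [-1, 0, 0, 0.035, 0, 0, 0],
    [-1, 0, 0, 0.035, 0, 0, 0],
    [-1, 0, 0, 0.035, 0, 0, 0],
    [-1, 0, 0, 0.035, 0, 0, 0],
    [-1, 0, 0, 0.03, 0, 0, 0],
    [-1, 0, 0, 0.01, 0, 0, 0],
    [-1, 0, 0, 0.01, 0, 0, 0],
    [-1, 0, 0, 0.01, 0, 0, 0],
    [-1, 0, 0, 0.004, 0, 0, 0],
    [-1, 0, 0, 0, 0, 0, 0],
    [1, 0, 0, 0, 0, 0, 0],
    [1, 0, 0, 0, 0, 0, 0],
    [1, 0, 0, 0, 0, 0, 0],
    [1, 0, 0, 0, 0, 0, 0],
    [1, 0, 0, -0.02, 0, 0, 0],
    [1, 0, 0, -0.04, 0, 0, 0],
    [1, 0, 0, -0.04, 0, 0, 0],
    [1, 0, 0, -0.04, 0, 0, 0],
  ],
)

```text
clock: 20.23
tcp_pos: [0.5403, -0.3404, 0.1665]
orientation: [-0.0, 0.866, 0.5, 0.0]
wrist_force: [0.4, -0.3, -1.0]
finger_gap: 0.0857
```

```bash
python3 - <<'E'
from h import *
plan(.435,.0185,.25,29)
t=env.read_camera("top"); print("a",tape(t,(230,190,60,60),.09))
E
```

```text
t20.2 p[ 0.5403 -0.3404  0.1665] yaw-30.01 tilt0.00 gap0.0857 F[ 0.4 -0.3 -1. ] -> rz -1.0299 x 0.3649 y 0.0819 z -0.0835
a (array([0.4395, 0.0224]), np.float64(26.15), np.float64(0.0191), np.float64(0.0916))
```

Request:
carry_out(
  steps=[
    [1, 0, 0, -0.0084, 0, 0, -0.0995],
    [1, 0, 0, -0.0084, 0, 0, -0.0995],
    [1, 0, 0, -0.0084, 0, 0, -0.0995],
    [1, 0, 0, -0.0084, 0, 0, -0.0995],
    [1, 0, 0, -0.0084, 0, 0, -0.0995],
    [1, 0, 0, -0.0084, 0, 0, -0.0995],
    [1, 0, 0, -0.0084, 0, 0, -0.0995],
    [1, 0, 0, -0.0084, 0, 0, -0.0995],
    [1, 0, 0, -0.0084, 0, 0, -0.0995],
    [1, 0, 0, -0.0084, 0, 0, -0.0995],
    [1, 0.0408, 0.0078, 0, 0, 0, 0],
    [1, 0.0408, 0.0078, 0, 0, 0, 0],
    [1, 0.0408, 0.0078, 0, 0, 0, 0],
    [1, 0.0408, 0.0078, 0, 0, 0, 0],
    [1, 0.0408, 0.0078, 0, 0, 0, 0],
    [1, 0.0408, 0.0078, 0, 0, 0, 0],
    [1, 0.0408, 0.0078, 0, 0, 0, 0],
    [1, 0.0408, 0.0078, 0, 0, 0, 0],
    [1, 0.0408, 0.0078, 0, 0, 0, 0],
    [1, 0, 0, 0, 0, 0, 0],
  ],
)

```text
clock: 22.78
tcp_pos: [0.4351, 0.0206, 0.2495]
orientation: [-0.0, 0.521, 0.854, 0.0]
wrist_force: [0.2, 0.5, 0.0]
finger_gap: 0.0853
```

```bash
python3 - <<'E'
from h import *
plan(.437,.0205,.078,27)
E
```

```text
t22.8 p[0.4351 0.0206 0.2495] yaw27.23 tilt0.02 gap0.0853 F[0.2 0.5 0. ] -> rz 0.0039 x -0.0009 y 0.0016 z 0.1715
```

Request:
carry_out(
  steps=[
    [1, 0, 0.0016, 0.02, 0, 0, 0],
    [1, 0, 0, 0.035, 0, 0, 0],
    [1, 0, 0, 0.035, 0, 0, 0],
    [1, 0, 0, 0.035, 0, 0, 0],
    [1, 0, 0, 0.02, 0, 0, 0],
    [1, 0, 0, 0.0135, 0, 0, 0],
    [1, 0, 0, 0.013, 0, 0, 0],
    [1, 0, 0, 0, 0, 0, 0],
    [-1, 0, 0, 0, 0, 0, 0],
    [-1, 0, 0, 0, 0, 0, 0],
    [-1, 0, 0, 0, 0, 0, 0],
    [-1, 0, 0, 0, 0, 0, 0],
    [-1, 0, 0, 0, 0, 0, 0],
    [-1, 0, 0, -0.01, 0, 0, 0],
    [-1, 0, 0, -0.01, 0, 0, 0],
    [-1, 0, 0, -0.02, 0, 0, 0],
    [-1, 0, 0, -0.03, 0, 0, 0],
    [-1, 0, 0, -0.03, 0, 0, 0],
    [-1, 0, 0, -0.03, 0, 0, 0],
    [-1, 0, 0, 0, 0, 0, 0],
  ],
)

```text
clock: 25.28
tcp_pos: [0.4392, 0.0191, 0.2103]
orientation: [0.002, 0.522, 0.853, 0.001]
wrist_force: [0.0, 0.2, -2.3]
finger_gap: 0.0592
```

```bash
python3 - <<'E'
from h import *
plan(.60,.04,.0255,0)
E
```

```text
t25.3 p[0.4392 0.0191 0.2103] yaw27.00 tilt0.30 gap0.0592 F[ 0.   0.2 -2.3] -> rz 0.4713 x 0.0209 y 0.1608 z 0.1848
```

Request:
carry_out(
  steps=[
    [-1, 0, 0, 0, 0, 0, 0.0943],
    [-1, 0, 0, 0, 0, 0, 0.0943],
    [-1, 0, 0, 0, 0, 0, 0.0943],
    [-1, 0, 0, 0, 0, 0, 0.0943],
    [-1, 0, 0, 0, 0, 0, 0.0943],
    [-1, 0.004, 0.0322, 0, 0, 0, 0],
    [-1, 0.004, 0.0322, 0, 0, 0, 0],
    [-1, 0.004, 0.0322, 0, 0, 0, 0],
    [-1, 0.004, 0.0322, 0, 0, 0, 0],
    [-1, 0.004, 0.0322, 0, 0, 0, 0],
    [-1, 0, 0, 0, 0, 0, 0],
  ],
)

```text
clock: 26.65
tcp_pos: [0.5997, 0.0393, 0.2056]
orientation: [-0.001, 0.707, 0.707, -0.001]
wrist_force: [-0.4, -1.0, -1.8]
finger_gap: 0.0594
```

Request:
carry_out(
  steps=[
    [-1, 0, 0, 0.02, 0, 0, 0],
    [-1, 0, 0, 0.035, 0, 0, 0],
    [-1, 0, 0, 0.035, 0, 0, 0],
    [-1, 0, 0, 0.035, 0, 0, 0],
    [-1, 0, 0, 0.025, 0, 0, 0],
    [-1, 0, 0, 0.01, 0, 0, 0],
    [-1, 0, 0, 0.01, 0, 0, 0],
    [-1, 0, 0, 0.0125, 0, 0, 0],
    [-1, 0, 0, 0, 0, 0, 0],
    [1, 0, 0, 0, 0, 0, 0],
    [1, 0, 0, 0, 0, 0, 0],
    [1, 0, 0, 0, 0, 0, 0],
    [1, 0, 0, 0, 0, 0, 0],
    [1, 0, 0, -0.02, 0, 0, 0],
    [1, 0, 0, -0.04, 0, 0, 0],
    [1, 0, 0, -0.04, 0, 0, 0],
    [1, 0, 0, -0.04, 0, 0, 0],
    [1, 0, 0, -0.04, 0, 0, 0],
    [1, 0, 0, -0.04, 0, 0, 0],
    [1, 0, 0, -0.04, 0, 0, 0],
  ],
)

```text
clock: 29.15
tcp_pos: [0.5985, 0.0392, 0.2868]
orientation: [0.0, 0.707, 0.707, 0.0]
wrist_force: [0.2, -1.1, -1.1]
finger_gap: 0.0854
```

```bash
python3 - <<'E'
from h import *
plan(.437,.0205,.2,27)
t=env.read_camera("top");s=env.read_camera("side")
cv2.imwrite("pics/a2.png",np.vstack([np.hstack([tile(t,215,185),tile(t,90,155)]),np.hstack([tile(s,190,173),tile(s,185,105)])]))
np.savez("c2.npz",**{a+k:c[k] for a,c in(("t",t),("s",s)) for k in c})
E
```

```text
t29.1 p[0.5985 0.0392 0.2868] yaw-0.02 tilt0.02 gap0.0854 F[ 0.2 -1.1 -1.1] -> rz -0.4716 x 0.0566 y -0.1524 z 0.0868
```

View pics/a2.png

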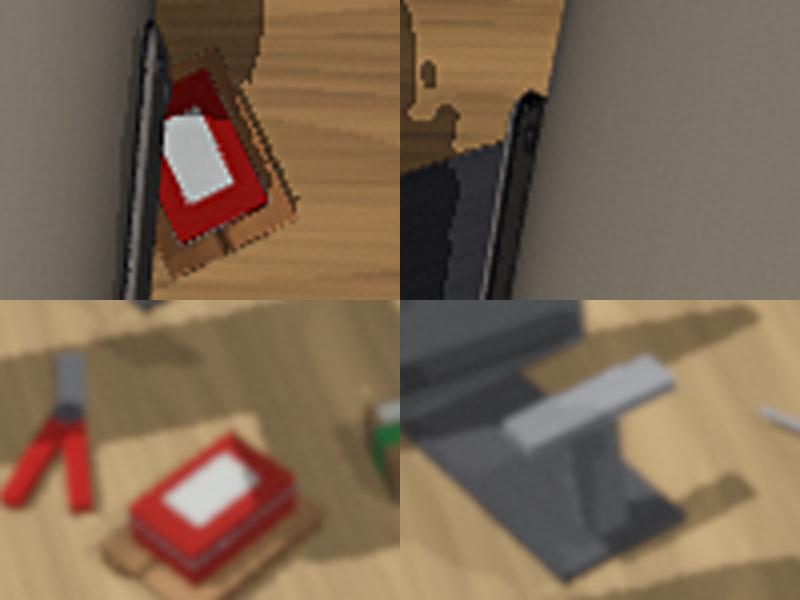

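Side: the tin is alone on the pallet with its top face at tile corners (132,508), (232,433), (297,483) and (197,555). The ledge corners are (505,428), (650,354), (676,377) and (531,450). The arm hides part of the top view.

```bash
python3 - <<'E'
from h import *
t,s=load("c2.npz")
print("tin s",quad(s,T([(132,508),(232,433),(297,483),(197,555)],190,173,0,300),.054))
P=[ray(t,p,.054)[:2] for p in T([(208,68),(268,193),(186,243)],215,185)]; d=P[0]-P[1]
print("tin t",(P[0]+P[2])/2,np.degrees(np.arctan2(d[1],d[0])),np.hypot(*d),np.hypot(*(P[1]-P[2])))
print("ledge s",quad(s,T([(505,428),(650,354),(676,377),(531,450)],185,105,400,300),.12))
P=[ray(t,p,.02)[:2] for p in T([(212,48),(297,208),(173,280)],215,185)]; d=P[0]-P[1]
print("pallet t",(P[0]+P[2])/2,np.degrees(np.arctan2(d[1],d[0])),np.hypot(*d),np.hypot(*(P[1]-P[2])))
plan(.437,.020,.25,27)
E
```

```text
tin s (array([0.4439, 0.0122]), np.float64(25.99), np.float64(0.0821), np.float64(0.0565))
tin t [0.44148992 0.0151835 ] 27.125076177297682 0.08180015472438452 0.05602902351105463
ledge s (array([0.4981, 0.2782]), np.float64(21.07), np.float64(0.1223), np.float64(0.0311))
pallet t [0.43904998 0.01924691] 29.39930695314834 0.11028169034937206 0.0861703342474557
t29.2 p[0.6006 0.0391 0.2907] yaw-0.01 tilt0.50 gap0.0853 F[-0.4  0.   1.3] -> rz -0.4715 x 0.0572 y -0.1544 z 0.0407
```

Request:
carry_out(
  steps=[
    [1, 0, 0, 0, 0, 0, -0.0943],
    [1, 0, 0, 0, 0, 0, -0.0943],
    [1, 0, 0, 0, 0, 0, -0.0943],
    [1, 0, 0, 0, 0, 0, -0.0943],
    [1, 0, 0, 0, 0, 0, -0.0943],
    [1, 0.01, -0.0304, 0, 0, 0, 0],
    [1, 0.01, -0.0304, 0, 0, 0, 0],
    [1, 0.01, -0.0304, 0, 0, 0, 0],
    [1, 0.01, -0.0304, 0, 0, 0, 0],
    [1, 0.01, -0.0304, 0, 0, 0, 0],
    [1, 0, 0, 0.03, 0, 0, 0],
    [1, 0, 0, 0.03, 0, 0, 0],
    [1, 0, 0, 0.03, 0, 0, 0],
    [1, 0, 0, 0, 0, 0, 0],
    [1, 0, 0, 0, 0, 0, 0],
  ],
)

```text
clock: 31.12
tcp_pos: [0.4408, 0.0147, 0.196]
orientation: [0.0, 0.523, 0.853, 0.0]
wrist_force: [0.4, 0.4, 0.8]
finger_gap: 0.0859
```

```bash
python3 - <<'E'
from h import *
plan(.442,.0145,.043,27)
E
```

```text
t31.1 p[0.4408 0.0147 0.196 ] yaw27.00 tilt0.04 gap0.0859 F[0.4 0.4 0.8] -> rz -0.0001 x -0.0008 y 0.0009 z 0.1530
```

Request:
carry_out(
  steps=[
    [1, 0, 0.001, 0.025, 0, 0, 0],
    [1, 0, 0, 0.035, 0, 0, 0],
    [1, 0, 0, 0.035, 0, 0, 0],
    [1, 0, 0, 0.025, 0, 0, 0],
    [1, 0, 0, 0.013, 0, 0, 0],
    [1, 0, 0, 0.01, 0, 0, 0],
    [1, 0, 0, 0.01, 0, 0, 0],
    [1, 0, 0, 0, 0, 0, 0],
    [-1, 0, 0, 0, 0, 0, 0],
    [-1, 0, 0, 0, 0, 0, 0],
    [-1, 0, 0, 0, 0, 0, 0],
    [-1, 0, 0, 0, 0, 0, 0],
    [-1, 0, 0, 0, 0, 0, 0],
    [-1, 0, 0, -0.01, 0, 0, 0],
    [-1, 0, 0, -0.017, 0, 0, 0],
    [-1, 0, 0, -0.03, 0, 0, 0],
    [-1, 0, 0, -0.04, 0, 0, 0],
    [-1, 0, 0, -0.04, 0, 0, 0],
    [-1, 0, 0, -0.04, 0, 0, 0],
    [-1, 0, 0, 0, 0, 0, 0],
  ],
  grip_force=50,
)

```text
clock: 33.62
tcp_pos: [0.4433, 0.0149, 0.2224]
orientation: [0.003, 0.523, 0.853, 0.001]
wrist_force: [-0.6, -0.3, -3.8]
finger_gap: 0.057
```

```bash
python3 - <<'E'
from h import *
plan(.497,.28,.145,20)
t=env.read_camera("top");s=env.read_camera("side")
cv2.imwrite("pics/a3.png",np.vstack([np.hstack([tile(t,215,185),tile(t,240,110)]),np.hstack([tile(s,190,173),tile(s,250,165)])]))
np.savez("c3.npz",**{a+k:c[k] for a,c in(("t",t),("s",s)) for k in c})
E
```

```text
t33.6 p[0.4433 0.0149 0.2224] yaw27.00 tilt0.36 gap0.0570 F[-0.6 -0.3 -3.8] -> rz 0.1221 x 0.2308 y 0.1412 z 0.0774
```

View pics/a3.png

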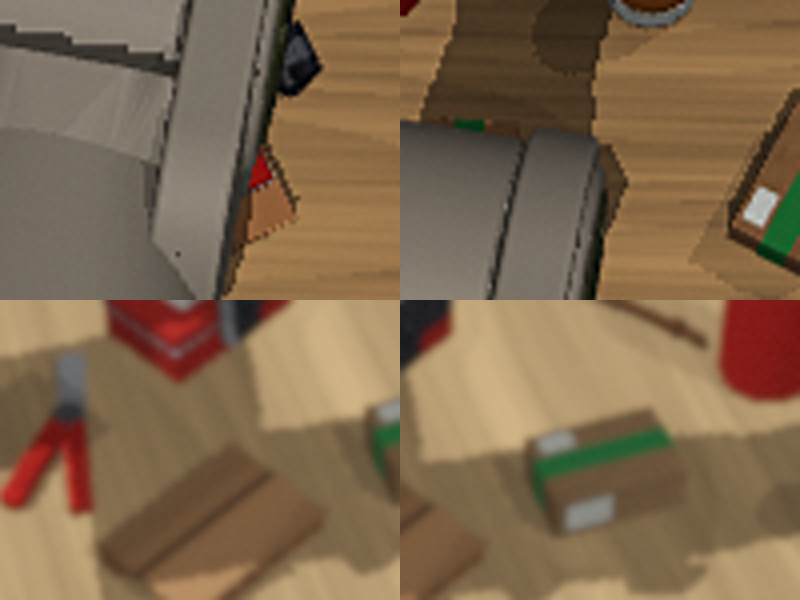

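The tin is held, the pallet is bare, and carton_a sits at S3. Next I carry the tin above the ledge and look again there.

Request:
carry_out(
  steps=[
    [-1, 0, 0, 0, 0, 0, 0.061],
    [-1, 0, 0, 0, 0, 0, 0.061],
    [-1, 0.0288, 0.0176, 0, 0, 0, 0],
    [-1, 0.0288, 0.0176, 0, 0, 0, 0],
    [-1, 0.0288, 0.0176, 0, 0, 0, 0],
    [-1, 0.0288, 0.0176, 0, 0, 0, 0],
    [-1, 0.0288, 0.0176, 0, 0, 0, 0],
    [-1, 0.0288, 0.0176, 0, 0, 0, 0],
    [-1, 0.0288, 0.0176, 0, 0, 0, 0],
    [-1, 0.0288, 0.0176, 0, 0, 0, 0],
    [-1, 0, 0, 0, 0, 0, 0],
    [-1, 0, 0, 0, 0, 0, 0],
    [-1, 0, 0, 0, 0, 0, 0],
  ],
)

```text
clock: 35.35
tcp_pos: [0.4944, 0.2789, 0.2186]
orientation: [-0.0, 0.574, 0.819, -0.001]
wrist_force: [-0.2, 0.5, -3.5]
finger_gap: 0.0566
```

```bash
python3 - <<'E'
from h import *
plan(.497,.28,.145,20)
t=env.read_camera("top");s=env.read_camera("side")
np.savez("c4.npz",**{a+k:c[k] for a,c in(("t",t),("s",s)) for k in c})
print("S1 orange t",tape(t,(380,150,100,130),.036,(5,150,80),(18,255,255)),"cmd .4195 -.2708 yaw -30")
print("S2 t",tape(t,(385,140,80,110),.036),"cmd .5405 -.342 yaw -30")
print("S3 t",tape(t,(225,120,70,60),.036),"cmd .5997 .0393 yaw 0")
print("S3 s",tape(s,(270,180,80,60),.036))
print("loose t",tape(t,(305,120,70,60),.036))
cv2.imwrite("pics/a4.png",np.vstack([np.hstack([tile(t,210,185),tile(t,90,155)]),np.hstack([tile(s,190,210),tile(s,185,80)])]))
cv2.imwrite("pics/a4s.png",s["color"][...,::-1])
E
```

```text
t35.4 p[0.4944 0.2789 0.2186] yaw19.95 tilt0.09 gap0.0566 F[-0.2  0.5 -3.5] -> rz -0.0008 x 0.0001 y 0.0028 z 0.0736
S1 orange t (array([ 0.4254, -0.2727]), np.float64(-30.62), np.float64(0.0791), np.float64(0.0201)) cmd .4195 -.2708 yaw -30
S2 t (array([ 0.5384, -0.3396]), np.float64(-31.63), np.float64(0.0996), np.float64(0.0219)) cmd .5405 -.342 yaw -30
S3 t (array([0.6005, 0.04  ]), np.float64(1.86), np.float64(0.0966), np.float64(0.0195)) cmd .5997 .0393 yaw 0
S3 s (array([0.5992, 0.0371]), np.float64(9.77), np.float64(0.0987), np.float64(0.0291))
loose t (array([ 0.6093, -0.166 ]), np.float64(-26.74), np.float64(0.098), np.float64(0.018))
```

View pics/a4.png

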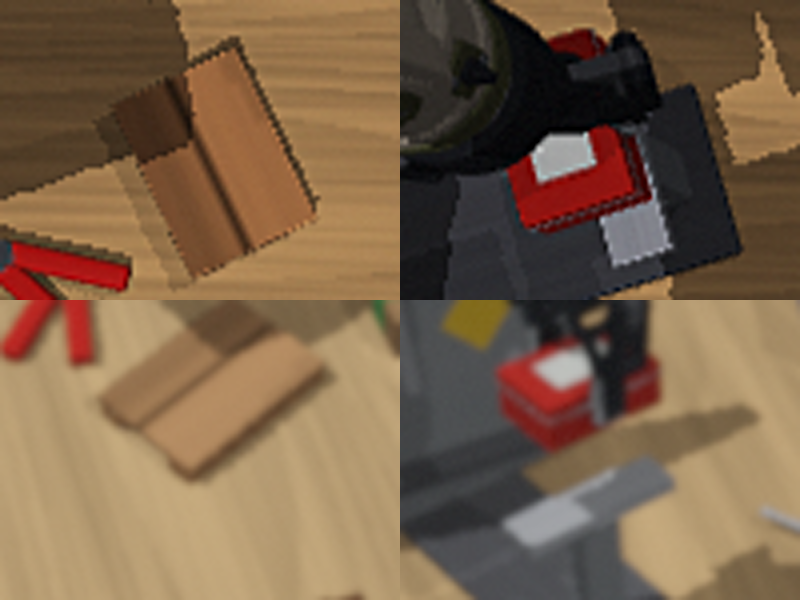

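```bash
python3 - <<'E'
from h import *
t,s=load("c4.npz"); z=.2296; tcp=np.array([.4944,.2789]); a=np.radians(19.95); ux=np.array([np.cos(a),np.sin(a)]); uy=np.array([-ux[1],ux[0]])
f=lambda P:((P-tcp)@np.array([ux,uy]).T*1000).round(1)
P=np.array([ray(s,p,z)[:2] for p in T([(497,372),(555,412),(660,362)],185,80,400,300)]); print("side L,F,R (along,perp mm)",f(P).tolist(),"centre",f((P[0]+P[2])/2))
P=np.array([ray(t,p,z)[:2] for p in T([(527,222),(637,193),(607,32)],90,155,400)]); print("top",f(P).tolist())
# calibrated bare ledge & pallet
L=quad(t:=load("c0.npz")[0],T([(557,66),(617,47),(674,247),(614,268)],90,155,400),.12);print(L)
t,s=load("c4.npz")
print("pallet t",quad(t,T([(112,103),(237,38),(317,208),(192,278)],210,185),.02))
print("pallet s",quad(s,T([(100,400),(225,303),(328,370),(190,473)],190,210,0,300),.02))
E
```

```text
side L,F,R (along,perp mm) [[-43.1, 22.4], [-39.7, -35.8], [42.3, -34.1]] centre [-0.4 -5.9]
top [[-40.8, 25.5], [-44.3, -30.1], [38.2, -38.8]]
(array([0.4958, 0.2821]), np.float64(19.14), np.float64(0.0349), np.float64(0.1185))
pallet t (array([0.4433, 0.0183]), np.float64(26.55), np.float64(0.0859), np.float64(0.1156))
pallet s (array([0.4396, 0.0115]), np.float64(26.45), np.float64(0.1109), np.float64(0.0838))
```

```bash
python3 - <<'E'
from h import *
t,s=load("c4.npz")
A=tile(t,215,185,70,75,8)[:, :]; B=cv2.resize(s["color"][90:150,200:260,::-1],None,fx=8,fy=8,interpolation=cv2.INTER_CUBIC)
C=tile(t,115,155,50,75,8)
A=cv2.resize(A,(400,429)); cv2.imwrite("pics/a5.png",np.hstack([cv2.copyMakeBorder(C,0,0,0,0,0),cv2.copyMakeBorder(B[:, :400],0,120,0,0,0)]))
E
```

```text
(no output)
```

View pics/a5.png

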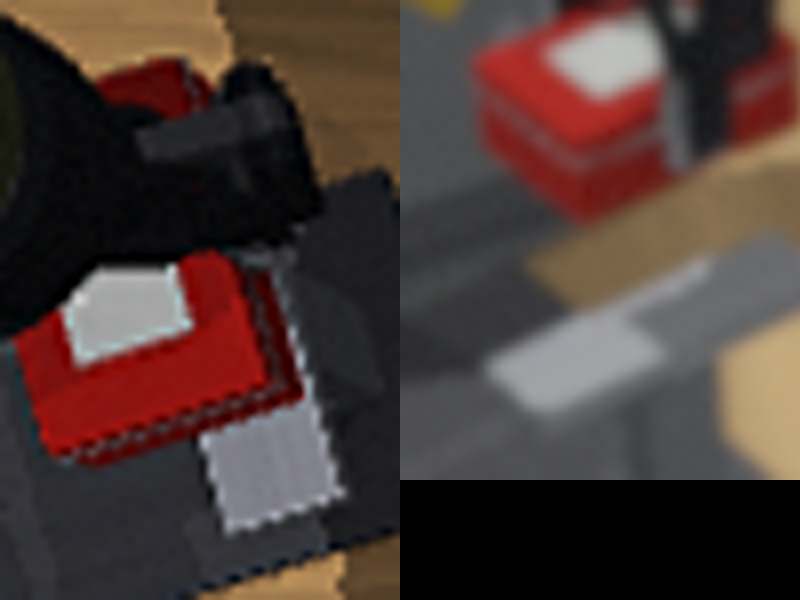

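The tin's near end in the top view has top-face corners at (50,455) and (268,385) in the left panel; the ledge end corners below are (343,495) and (228,533).

```bash
python3 - <<'E'
from h import *
t,s=load("c4.npz"); z=.2296; tcp=np.array([.4944,.2789]); a=np.radians(19.95); ux=np.array([np.cos(a),np.sin(a)]); uy=np.array([-ux[1],ux[0]])
f=lambda P:((P-tcp)@np.array([ux,uy]).T*1000).round(1)
P=np.array([ray(t,p,z)[:2] for p in T([(50,455),(268,385),(183,58),(228,248)],115,155,s=8)]); print("top",f(P).tolist())
P=np.array([ray(t,p,.12)[:2] for p in T([(343,495),(228,533),(203,440)],115,155,s=8)]); print("ledge end",f(P).tolist())
P=np.array([ray(t,p,z-.034)[:2] for p in T([(305,395),(90,465)],115,155,s=8)]); print("bottom corners",f(P).tolist())
E
```

```text
top [[-43.0, 27.3], [-43.4, -28.7], [42.3, -31.8], [-7.4, -28.9]]
ledge end [[-56.2, -12.6], [-56.2, 20.6], [-29.2, 19.9]]
bottom corners [[-41.7, -28.5], [-41.5, 28.8]]
```

```bash
python3 - <<'E'
from h import *
plan(.4962,.2826,.146,19.4)
E
```

```text
t35.5 p[0.4947 0.279  0.2192] yaw19.94 tilt0.02 gap0.0571 F[-0.6 -0.3 -2. ] -> rz 0.0095 x 0.0029 y 0.0026 z 0.0732
```

Request:
carry_out(
  steps=[
    [-1, 0.0029, 0.0026, 0, 0, 0, 0.0095],
    [-1, 0, 0, 0.02, 0, 0, 0],
    [-1, 0, 0, 0.02, 0, 0, 0],
    [-1, 0, 0, 0.015, 0, 0, 0],
    [-1, 0, 0, 0.009, 0, 0, 0],
    [-1, 0, 0, 0.009, 0, 0, 0],
    [-1, 0, 0, 0, 0, 0, 0],
    [-1, 0, 0, 0, 0, 0, 0],
  ],
)

```text
clock: 36.45
tcp_pos: [0.4967, 0.2837, 0.1468]
orientation: [0.0, 0.577, 0.816, 0.0]
wrist_force: [-0.4, 0.4, -3.1]
finger_gap: 0.0574
```

```bash
python3 - <<'E'
from h import *
plan(.4962,.2826,.144,19.4)
t=env.read_camera("top");s=env.read_camera("side")
cv2.imwrite("pics/a6.png",np.hstack([tile(t,115,155,50,75,8),tile(s,210,105,50,75,8)]))
E
```

```text
t36.5 p[0.4967 0.2837 0.1468] yaw19.46 tilt0.05 gap0.0574 F[-0.4  0.4 -3.1] -> rz 0.0011 x -0.0009 y -0.0008 z 0.0028
```

View pics/a6.png

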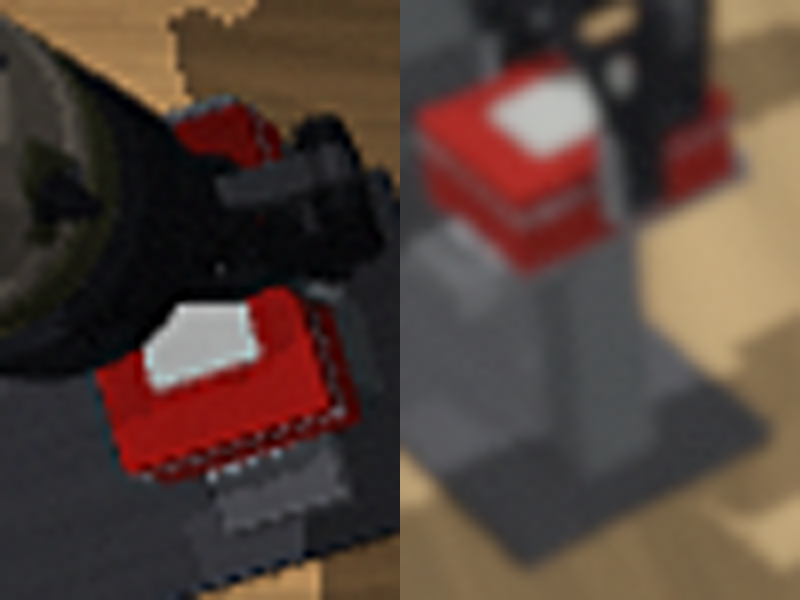

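Tin just above the ledge: tin bottom corners are (157,480) and (360,420) in the left panel, ledge end (228,533) to (347,495).

```bash
python3 - <<'E'
from h import *
t=load("c4.npz")[0]; tcp=np.array([.4967,.2837]); a=np.radians(19.46); ux=np.array([np.cos(a),np.sin(a)]); uy=np.array([-ux[1],ux[0]])
f=lambda P:((P-tcp)@np.array([ux,uy]).T*1000).round(1)
for n,p,z in(("tin bot",[(157,480),(360,420)],.1235),("tin top",[(128,473),(332,405)],.1575),("ledge",[(228,533),(347,495)],.12)):
    print(n,f(np.array([ray(t,q,z)[:2] for q in T(p,115,155,s=8)])).tolist())
E
```

```text
tin bot [[-40.6, 30.1], [-41.9, -27.9]]
tin top [[-43.0, 27.2], [-42.3, -29.6]]
ledge [[-60.1, 16.4], [-60.2, -17.9]]
```

Request:
carry_out(
  steps=[
    [-1, -0.0007, -0.0006, 0.001, 0, 0, 0],
    [-1, 0, 0, 0.001, 0, 0, 0],
    [-1, 0, 0, 0.001, 0, 0, 0],
    [-1, 0, 0, 0, 0, 0, 0],
    [-1, 0, 0, 0, 0, 0, 0],
  ],
)

```text
clock: 37.17
tcp_pos: [0.496, 0.2827, 0.1433]
orientation: [-0.0, 0.577, 0.816, 0.0]
wrist_force: [-0.1, 0.0, -2.5]
finger_gap: 0.0572
```

Request:
carry_out(
  steps=[
    [-1, 0, 0, 0.001, 0, 0, 0],
    [-1, 0, 0, 0, 0, 0, 0],
    [-1, 0, 0, 0, 0, 0, 0],
  ],
)

```text
clock: 37.55
tcp_pos: [0.4961, 0.2827, 0.143]
orientation: [0.0, 0.577, 0.816, 0.0]
wrist_force: [-2.4, -1.7, 5.6]
finger_gap: 0.0571
```

Contact. I release gently and rise.

Request:
carry_out(
  steps=[
    [-0.1, 0, 0, 0, 0, 0, 0],
    [0.4, 0, 0, 0, 0, 0, 0],
    [0.6, 0, 0, 0, 0, 0, 0],
    [0.8, 0, 0, 0, 0, 0, 0],
    [1, 0, 0, 0, 0, 0, 0],
    [1, 0, 0, 0, 0, 0, 0],
    [1, 0, 0, 0, 0, 0, 0],
    [1, 0, 0, -0.01, 0, 0, 0],
    [1, 0, 0, -0.02, 0, 0, 0],
    [1, 0, 0, -0.03, 0, 0, 0],
    [1, 0, 0, -0.04, 0, 0, 0],
    [1, 0, 0, -0.04, 0, 0, 0],
  ],
  grip_force=40,
)

```text
clock: 39.05
tcp_pos: [0.4959, 0.2826, 0.2843]
orientation: [0.0, 0.577, 0.816, 0.0]
wrist_force: [-0.1, -0.2, 0.4]
finger_gap: 0.0856
```

```bash
python3 - <<'E'
from h import *
plan(.4962,.2826,.144,19.4)
plan(.612,-.167,.26,-26.5)
E
```

```text
t39.0 p[0.4959 0.2826 0.2843] yaw19.46 tilt0.04 gap0.0856 F[-0.1 -0.2  0.4] -> rz 0.0011 x -0.0001 y 0.0003 z 0.1403
t39.0 p[0.4959 0.2826 0.2843] yaw19.46 tilt0.04 gap0.0856 F[-0.1 -0.2  0.4] -> rz 0.8022 x -0.3506 y 0.3045 z 0.0243
```

Request:
carry_out(
  steps=[
    [1, 0, 0, 0, 0, 0, 0.1003],
    [1, 0, 0, 0, 0, 0, 0.1003],
    [1, 0, 0, 0, 0, 0, 0.1003],
    [1, 0, 0, 0, 0, 0, 0.1003],
    [1, 0, 0, 0, 0, 0, 0.1003],
    [1, 0, 0, 0, 0, 0, 0.1003],
    [1, 0, 0, 0, 0, 0, 0.1003],
    [1, 0, 0, 0, 0, 0, 0.1003],
    [1, -0.0319, 0.0277, 0, 0, 0, 0],
    [1, -0.0319, 0.0277, 0, 0, 0, 0],
    [1, -0.0319, 0.0277, 0, 0, 0, 0],
    [1, -0.0319, 0.0277, 0, 0, 0, 0],
    [1, -0.0319, 0.0277, 0, 0, 0, 0],
    [1, -0.0319, 0.0277, 0, 0, 0, 0],
    [1, -0.0319, 0.0277, 0, 0, 0, 0],
    [1, -0.0319, 0.0277, 0, 0, 0, 0],
    [1, -0.0319, 0.0277, 0, 0, 0, 0],
    [1, 0, 0, 0, 0, 0, 0],
  ],
)

```text
clock: 41.3
tcp_pos: [0.5915, -0.0884, 0.2825]
orientation: [0.0, 0.851, 0.524, 0.0]
wrist_force: [-0.5, 0.2, 0.4]
finger_gap: 0.0849
```

```bash
python3 - <<'E'
from h import *
plan(.612,-.167,.024,-26.5)
t=env.read_camera("top");s=env.read_camera("side")
np.savez("c5.npz",**{a+k:c[k] for a,c in(("t",t),("s",s)) for k in c})
cv2.imwrite("pics/a7.png",np.vstack([np.hstack([tile(t,90,140),tile(t,210,185)]),cv2.resize(np.hstack([t["color"],s["color"]])[...,::-1],(800,300),interpolation=cv2.INTER_AREA)]))
E
```

```text
t41.3 p[ 0.5915 -0.0884  0.2825] yaw-26.74 tilt0.05 gap0.0849 F[-0.5  0.2  0.4] -> rz -0.0043 x -0.0612 y 0.0534 z 0.2585
```

View pics/a7.png

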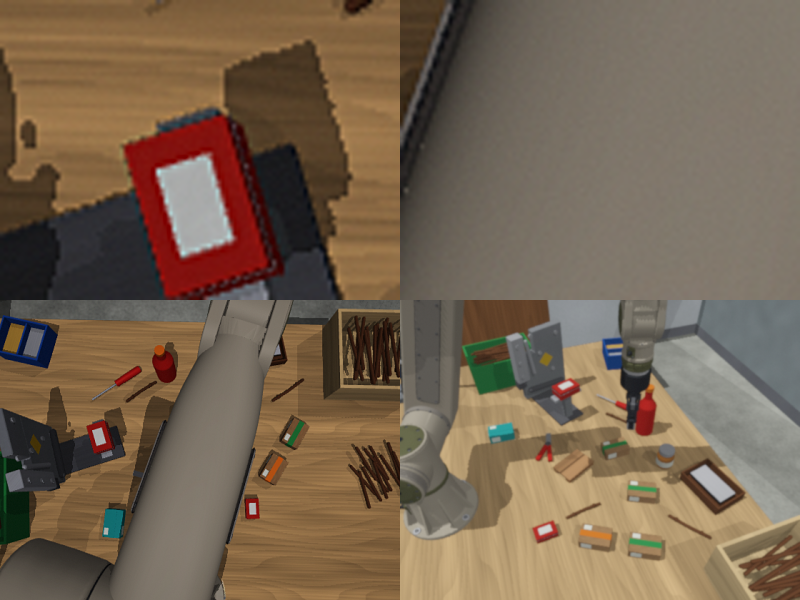

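The tin sits on the ledge, aligned with it; the loose carton is still at side pixel (339,267) and the bystanders are unmoved.

```bash
python3 - <<'E'
from h import *
t,s=load("c4.npz")
P=np.array([ray(t,p,.036) for p in T([(287,119),(147,380)],315,125,s=8)]);d=P[0]-P[1];print(P.mean(0),np.hypot(*d[:2]),np.degrees(np.arctan2(d[1],d[0])))
P=np.array([ray(s,p,.036) for p in T([(475,138),(792,170)],310,245,400,s=8)]);d=P[1]-P[0];print(P.mean(0),np.hypot(*d[:2]),np.degrees(np.arctan2(d[1],d[0])))
P=np.array([ray(t,p,.054) for p in T([(125,147),(222,110),(275,262),(170,300)],90,140)]);print(quad(t,T([(125,147),(222,110),(275,265),(168,298)],90,140),.154))
plan(.612,-.167,.024,-26.5)
E
```

```text
[ 0.61224771 -0.16798348  0.036     ] 0.09184938612543526 -26.971188001501886
[ 0.61423428 -0.16906663  0.036     ] 0.08985307701471602 -26.836238668574726
(array([0.4973, 0.2814]), np.float64(20.73), np.float64(0.0575), np.float64(0.0881))
t41.4 p[ 0.5908 -0.0857  0.2826] yaw-26.57 tilt0.03 gap0.0856 F[ 0.   1.1 -0.1] -> rz -0.0012 x -0.0633 y 0.0553 z 0.2586
```

Request:
carry_out(
  steps=[
    [1, -0.031, 0.028, 0.03, 0, 0, 0.004],
    [1, -0.0316, 0.0277, 0.03, 0, 0, 0],
    [1, 0, 0, 0.03, 0, 0, 0],
    [1, 0, 0, 0.03, 0, 0, 0],
    [1, 0, 0, 0, 0, 0, 0],
    [1, 0, 0, 0, 0, 0, 0],
    [1, 0, 0, 0, 0, 0, 0],
  ],
)

```text
clock: 42.28
tcp_pos: [0.6137, -0.1663, 0.1644]
orientation: [0.001, 0.851, 0.525, 0.001]
wrist_force: [-0.5, 0.8, 0.9]
finger_gap: 0.0852
```

```bash
python3 - <<'E'
from h import *
plan(.6125,-.168,.024,-26.8)
E
```

```text
t42.3 p[ 0.6137 -0.1663  0.1644] yaw-26.69 tilt0.18 gap0.0852 F[-0.5  0.8  0.9] -> rz 0.0018 x -0.0021 y -0.0003 z 0.1404
```

Request:
carry_out(
  steps=[
    [1, -0.0015, 0, 0.03, 0, 0, 0],
    [1, 0, 0, 0.03, 0, 0, 0],
    [1, 0, 0, 0.03, 0, 0, 0],
    [1, 0, 0, 0.02, 0, 0, 0],
    [1, 0, 0, 0.015, 0, 0, 0],
    [1, 0, 0, 0.0135, 0, 0, 0],
    [1, 0, 0, 0, 0, 0, 0],
    [-1, 0, 0, 0, 0, 0, 0],
    [-1, 0, 0, 0, 0, 0, 0],
    [-1, 0, 0, 0, 0, 0, 0],
    [-1, 0, 0, 0, 0, 0, 0],
    [-1, 0, 0, 0, 0, 0, 0],
    [-1, 0, 0, 0, 0, 0, 0],
  ],
)

```text
clock: 43.9
tcp_pos: [0.6128, -0.1681, 0.0249]
orientation: [0.001, 0.851, 0.524, 0.001]
wrist_force: [-1.3, 0.1, 5.5]
finger_gap: 0.0591
```

Request:
carry_out(
  steps=[
    [-1, 0, 0, -0.01, 0, 0, 0],
    [-1, 0, 0, -0.02, 0, 0, 0],
    [-1, 0, 0, -0.03, 0, 0, 0],
    [-1, 0, 0, -0.03, 0, 0, 0],
    [-1, 0, 0, -0.02, 0, 0, 0],
    [-1, 0, 0, -0.01, 0, 0, 0],
    [-1, 0, 0, 0, 0, 0, 0],
    [-1, 0, 0, 0, 0, 0, 0],
  ],
)

```text
clock: 44.9
tcp_pos: [0.6113, -0.1675, 0.1426]
orientation: [-0.001, 0.851, 0.524, -0.001]
wrist_force: [-0.1, 0.1, -2.8]
finger_gap: 0.0593
```

```bash
python3 - <<'E'
from h import *
plan(.4425,.0175,.13,26.6)
E
```

```text
t44.9 p[ 0.6113 -0.1675  0.1426] yaw-26.74 tilt0.12 gap0.0593 F[-0.1  0.1 -2.8] -> rz -0.9310 x 0.2410 y -0.0681 z 0.0126
```

Request:
carry_out(
  steps=[
    [-1, 0, 0, 0, 0, 0, -0.1034],
    [-1, 0, 0, 0, 0, 0, -0.1034],
    [-1, 0, 0, 0, 0, 0, -0.1034],
    [-1, 0, 0, 0, 0, 0, -0.1034],
    [-1, 0, 0, 0, 0, 0, -0.1034],
    [-1, 0, 0, 0, 0, 0, -0.1034],
    [-1, 0, 0, 0, 0, 0, -0.1034],
    [-1, 0, 0, 0, 0, 0, -0.1034],
    [-1, 0, 0, 0, 0, 0, -0.1034],
    [-1, 0.0268, -0.0075, 0, 0, 0, 0],
    [-1, 0.0268, -0.0075, 0, 0, 0, 0],
    [-1, 0.0268, -0.0075, 0, 0, 0, 0],
    [-1, 0.0268, -0.0075, 0, 0, 0, 0],
    [-1, 0.0268, -0.0075, 0, 0, 0, 0],
    [-1, 0.0268, -0.0075, 0, 0, 0, 0],
    [-1, 0.0268, -0.0075, 0, 0, 0, 0],
    [-1, 0.0268, -0.0075, 0, 0, 0, 0],
    [-1, 0.0268, -0.0075, 0, 0, 0, 0],
    [-1, 0, 0, 0, 0, 0, 0],
    [-1, 0, 0, 0, 0, 0, 0],
  ],
)

```text
clock: 47.4
tcp_pos: [0.4439, 0.0176, 0.1435]
orientation: [0.0, 0.526, 0.851, -0.0]
wrist_force: [0.1, -0.3, -1.6]
finger_gap: 0.0594
```

Request:
carry_out(
  steps=[
    [-1, 0, 0, 0.02, 0, 0, 0],
    [-1, 0, 0, 0.03, 0, 0, 0],
    [-1, 0, 0, 0.02, 0, 0, 0],
    [-1, 0, 0, 0, 0, 0, 0],
    [-1, 0, 0, 0, 0, 0, 0],
    [-1, 0, 0, 0, 0, 0, 0],
  ],
)

```text
clock: 48.15
tcp_pos: [0.4448, 0.0174, 0.0747]
orientation: [0.001, 0.526, 0.851, 0.0]
wrist_force: [-0.4, 0.5, -2.1]
finger_gap: 0.0594
```

```bash
python3 - <<'E'
from h import *
plan(.443,.018,.0455,26.6)
E
```

```text
t48.1 p[0.4448 0.0174 0.0747] yaw26.56 tilt0.11 gap0.0594 F[-0.4  0.5 -2.1] -> rz -0.0006 x 0.0013 y -0.0013 z 0.0292
```

Request:
carry_out(
  steps=[
    [-1, 0.0008, -0.0008, 0.015, 0, 0, 0],
    [-1, 0, 0, 0.008, 0, 0, 0],
    [-1, 0, 0, 0.0055, 0, 0, 0],
    [-1, 0, 0, 0, 0, 0, 0],
    [-1, 0, 0, 0, 0, 0, 0],
    [0, 0, 0, 0, 0, 0, 0],
    [0.6, 0, 0, 0, 0, 0, 0],
    [1, 0, 0, 0, 0, 0, 0],
    [1, 0, 0, 0, 0, 0, 0],
    [1, 0, 0, -0.01, 0, 0, 0],
    [1, 0, 0, -0.03, 0, 0, 0],
    [1, 0, 0, -0.04, 0, 0, 0],
    [1, 0, 0, -0.04, 0, 0, 0],
    [1, 0, 0, -0.04, 0, 0, 0],
    [1, 0, 0, 0, 0, 0, 0],
  ],
)

```text
clock: 50.02
tcp_pos: [0.4448, 0.0178, 0.2091]
orientation: [0.003, 0.526, 0.851, 0.002]
wrist_force: [0.1, 0.5, -0.4]
finger_gap: 0.0855
```

```bash
python3 - <<'E'
from h import *
plan(.5997,.0393,.0245,0)
E
```

```text
t50.0 p[0.4448 0.0178 0.2091] yaw26.58 tilt0.42 gap0.0855 F[ 0.1  0.5 -0.4] -> rz 0.4640 x 0.0215 y 0.1549 z 0.1846
```

Request:
carry_out(
  steps=[
    [1, 0, 0, 0, 0, 0, 0.0928],
    [1, 0, 0, 0, 0, 0, 0.0928],
    [1, 0, 0, 0, 0, 0, 0.0928],
    [1, 0, 0, 0, 0, 0, 0.0928],
    [1, 0, 0, 0, 0, 0, 0.0928],
    [1, 0.0043, 0.0316, 0, 0, 0, 0],
    [1, 0.0043, 0.0316, 0, 0, 0, 0],
    [1, 0.0043, 0.0316, 0, 0, 0, 0],
    [1, 0.0043, 0.0316, 0, 0, 0, 0],
    [1, 0.0043, 0.0316, 0, 0, 0, 0],
    [1, 0, 0, 0.03, 0, 0, 0],
    [1, 0, 0, 0.03, 0, 0, 0],
    [1, 0, 0, 0.03, 0, 0, 0],
    [1, 0, 0, 0, 0, 0, 0],
    [1, 0, 0, 0, 0, 0, 0],
    [1, 0, 0, 0, 0, 0, 0],
  ],
)

```text
clock: 52.02
tcp_pos: [0.6016, 0.0395, 0.1169]
orientation: [0.001, 0.707, 0.707, 0.001]
wrist_force: [0.6, -1.5, 0.7]
finger_gap: 0.0856
```

```bash
python3 - <<'E'
from h import *
plan(.603,.0393,.0245,0)
t=env.read_camera("top"); np.savez("c6.npz",**{"t"+k:t[k] for k in t})
def end(roi,lo=(40,100,40),hi=(85,255,255)):
    c,y,l,w=tape(t,roi,.036,lo,hi); L=max(l,w);u=np.array([np.cos(np.radians(y)),np.sin(np.radians(y))]); print(c,y,L,"centre from far end",c+u*(L/2-.045))
end((385,140,80,110)); end((360,200,70,70),(3,130,60),(20,255,255))
E
```

```text
t52.0 p[0.6016 0.0395 0.1169] yaw-0.01 tilt0.15 gap0.0856 F[ 0.6 -1.5  0.7] -> rz -0.0001 x -0.0002 y 0.0014 z 0.0924
[ 0.5384 -0.3396] -30.87 0.0996 centre from far end [ 0.54252    -0.34206284]
[ 0.425  -0.2949] -0.26 0.1637 centre from far end [ 0.46184962 -0.29506722]
```

Request:
carry_out(
  steps=[
    [1, 0, 0.001, 0.03, 0, 0, 0],
    [1, 0, 0, 0.03, 0, 0, 0],
    [1, 0, 0, 0.02, 0, 0, 0],
    [1, 0, 0, 0.0115, 0, 0, 0],
    [1, 0, 0, 0, 0, 0, 0],
    [-1, 0, 0, 0, 0, 0, 0],
    [-1, 0, 0, 0, 0, 0, 0],
    [-1, 0, 0, 0, 0, 0, 0],
    [-1, 0, 0, 0, 0, 0, 0],
    [-1, 0, 0, 0, 0, 0, 0],
    [-1, 0, 0, 0, 0, 0, 0],
  ],
)

```text
clock: 53.45
tcp_pos: [0.6027, 0.0395, 0.0252]
orientation: [0.001, 0.707, 0.707, 0.001]
wrist_force: [0.5, -0.5, 7.1]
finger_gap: 0.0595
```

Request:
carry_out(
  steps=[
    [-1, 0, 0, -0.01, 0, 0, 0],
    [-1, 0, 0, -0.02, 0, 0, 0],
    [-1, 0, 0, -0.03, 0, 0, 0],
    [-1, 0, 0, -0.03, 0, 0, 0],
    [-1, 0, 0, -0.03, 0, 0, 0],
    [-1, 0, 0, -0.01, 0, 0, 0],
    [-1, 0, 0, 0, 0, 0, 0],
    [-1, 0, 0, 0, 0, 0, 0],
  ],
)

```text
clock: 54.45
tcp_pos: [0.6007, 0.0396, 0.1523]
orientation: [-0.001, 0.707, 0.707, -0.001]
wrist_force: [-0.2, 0.1, -1.4]
finger_gap: 0.0592
```

```bash
python3 - <<'E'
from h import *
plan(.443,.018,.0815,26.6)
E
```

```text
t54.5 p[0.6007 0.0396 0.1523] yaw-0.01 tilt0.14 gap0.0592 F[-0.2  0.1 -1.4] -> rz -0.4644 x 0.0513 y -0.1507 z 0.0708
```

Request:
carry_out(
  steps=[
    [-1, 0, 0, 0, 0, 0, -0.0929],
    [-1, 0, 0, 0, 0, 0, -0.0929],
    [-1, 0, 0, 0, 0, 0, -0.0929],
    [-1, 0, 0, 0, 0, 0, -0.0929],
    [-1, 0, 0, 0, 0, 0, -0.0929],
    [-1, 0.0103, -0.0304, 0, 0, 0, 0],
    [-1, 0.0103, -0.0304, 0, 0, 0, 0],
    [-1, 0.0103, -0.0304, 0, 0, 0, 0],
    [-1, 0.0103, -0.0304, 0, 0, 0, 0],
    [-1, 0.0103, -0.0304, 0, 0, 0, 0],
    [-1, 0, 0, 0.02, 0, 0, 0],
    [-1, 0, 0, 0.02, 0, 0, 0],
    [-1, 0, 0, 0, 0, 0, 0],
    [-1, 0, 0, 0, 0, 0, 0],
    [-1, 0, 0, 0, 0, 0, 0],
    [-1, 0, 0, 0, 0, 0, 0],
  ],
)

```text
clock: 56.45
tcp_pos: [0.4432, 0.0175, 0.1143]
orientation: [0.0, 0.525, 0.851, 0.0]
wrist_force: [-0.2, -1.2, -1.4]
finger_gap: 0.0596
```

```bash
python3 - <<'E'
from h import *
plan(.443,.018,.0813,26.6)
s=env.read_camera("side"); plan(.443,.018,.0813,26.6)
cv2.imwrite("pics/a8.png",tile(s,185,170,100,100,6))
E
```

```text
t56.5 p[0.4432 0.0175 0.1143] yaw26.61 tilt0.06 gap0.0596 F[-0.2 -1.2 -1.4] -> rz 0.0003 x 0.0005 y 0.0001 z 0.0330
t56.5 p[0.4431 0.0175 0.1142] yaw26.61 tilt0.05 gap0.0596 F[ 1.   0.6 -0.9] -> rz 0.0002 x 0.0005 y 0.0002 z 0.0329
```

View pics/a8.png

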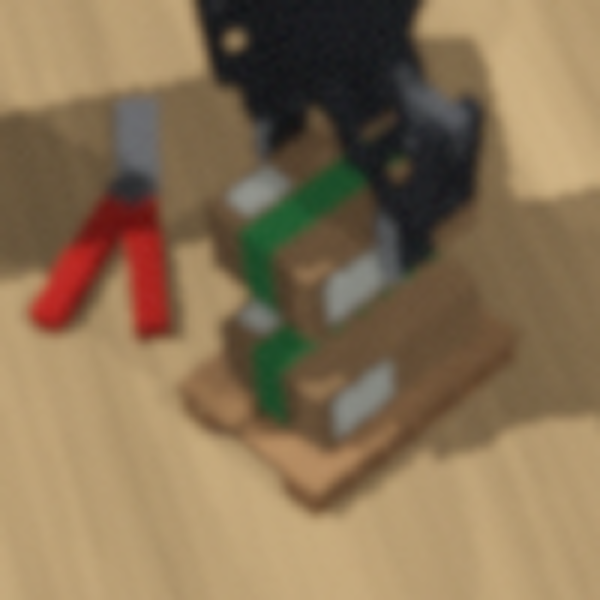

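Carton_b sits on the pallet and carton_a is held above it. The pallet corners are (183,388), (315,498) and (516,325); carton_b's bottom front corner is (330,446).

```bash
python3 - <<'E'
from h import *
s=load("c4.npz")[1]
a=np.radians(26.6);ux=np.array([np.cos(a),np.sin(a)]);uy=np.array([-ux[1],ux[0]])
for n,p,z in(("pal L,F,R",[(183,388),(315,498),(516,325)],.02),("b bottom F",[(330,446)],.02),("b top F,L",[(300,382),(228,320)],.056)):
    P=np.array([ray(s,q,z)[:2] for q in T(p,185,170,s=6)]); print(n,((P-[.443,.018])@np.array([ux,uy]).T*1000).round(1).tolist())
E
```

```text
pal L,F,R [[-59.9, 36.2], [-61.0, -43.8], [58.2, -38.3]]
b bottom F [[-39.0, -29.1]]
b top F,L [[-43.3, -19.6], [-41.4, 24.8]]
```

Request:
carry_out(
  steps=[
    [-1, 0.0005, 0, 0.015, 0, 0, 0],
    [-1, 0, 0, 0.01, 0, 0, 0],
    [-1, 0, 0, 0.008, 0, 0, 0],
    [-1, 0, 0, 0, 0, 0, 0],
    [-1, 0, 0, 0, 0, 0, 0],
    [0, 0, 0, 0, 0, 0, 0],
    [0.6, 0, 0, 0, 0, 0, 0],
    [1, 0, 0, 0, 0, 0, 0],
    [1, 0, 0, 0, 0, 0, 0],
    [1, 0, 0, -0.01, 0, 0, 0],
    [1, 0, 0, -0.03, 0, 0, 0],
    [1, 0, 0, -0.04, 0, 0, 0],
    [1, 0, 0, -0.04, 0, 0, 0],
    [1, 0, 0, -0.02, 0, 0, 0],
    [1, 0, 0, 0, 0, 0, 0],
  ],
)

```text
clock: 58.38
tcp_pos: [0.4437, 0.0178, 0.2229]
orientation: [0.002, 0.525, 0.851, 0.001]
wrist_force: [0.3, 0.1, -0.9]
finger_gap: 0.0851
```

```bash
python3 - <<'E'
from h import *
plan(.5425,-.3425,.20,-30)
E
```

```text
t58.4 p[0.4437 0.0178 0.2229] yaw26.61 tilt0.25 gap0.0851 F[ 0.3  0.1 -0.9] -> rz 0.9881 x -0.2626 y 0.2657 z 0.0229
```

Request:
carry_out(
  steps=[
    [1, 0, 0, 0, 0, 0, 0.0988],
    [1, 0, 0, 0, 0, 0, 0.0988],
    [1, 0, 0, 0, 0, 0, 0.0988],
    [1, 0, 0, 0, 0, 0, 0.0988],
    [1, 0, 0, 0, 0, 0, 0.0988],
    [1, 0, 0, 0, 0, 0, 0.0988],
    [1, 0, 0, 0, 0, 0, 0.0988],
    [1, 0, 0, 0, 0, 0, 0.0988],
    [1, 0, 0, 0, 0, 0, 0.0988],
    [1, 0, 0, 0, 0, 0, 0.0988],
    [1, -0.0292, 0.0295, 0, 0, 0, 0],
    [1, -0.0292, 0.0295, 0, 0, 0, 0],
    [1, -0.0292, 0.0295, 0, 0, 0, 0],
    [1, -0.0292, 0.0295, 0, 0, 0, 0],
    [1, -0.0292, 0.0295, 0, 0, 0, 0],
    [1, -0.0292, 0.0295, 0, 0, 0, 0],
    [1, -0.0292, 0.0295, 0, 0, 0, 0],
    [1, -0.0292, 0.0295, 0, 0, 0, 0],
    [1, -0.0292, 0.0295, 0, 0, 0, 0],
    [1, 0, 0, 0, 0, 0, 0],
  ],
)

```text
clock: 60.88
tcp_pos: [0.5407, -0.3448, 0.2182]
orientation: [-0.001, 0.867, 0.499, -0.0]
wrist_force: [-0.4, 1.1, -1.1]
finger_gap: 0.0857
```

Request:
carry_out(
  steps=[
    [1, 0, 0, 0.03, 0, 0, 0],
    [1, 0, 0, 0.03, 0, 0, 0],
    [1, 0, 0, 0.03, 0, 0, 0],
    [1, 0, 0, 0, 0, 0, 0],
    [1, 0, 0, 0, 0, 0, 0],
    [1, 0, 0, 0, 0, 0, 0],
  ],
)

```text
clock: 61.62
tcp_pos: [0.5417, -0.3427, 0.1325]
orientation: [0.001, 0.866, 0.5, 0.001]
wrist_force: [0.2, -0.1, 1.0]
finger_gap: 0.0856
```

```bash
python3 - <<'E'
from h import *
plan(.5425,-.3425,.0245,-30)
t=env.read_camera("top");s=env.read_camera("side");np.savez("c7.npz",**{a+k:c[k] for a,c in(("t",t),("s",s)) for k in c})
cv2.imwrite("pics/a9.png",np.hstack([tile(t,235,185,50,75,8),tile(t,345,210,50,75,8)]))
E
```

```text
t61.6 p[ 0.5417 -0.3427  0.1325] yaw-29.98 tilt0.15 gap0.0856 F[ 0.2 -0.1  1. ] -> rz 0.0003 x 0.0006 y 0.0005 z 0.1080
```

View pics/a9.png

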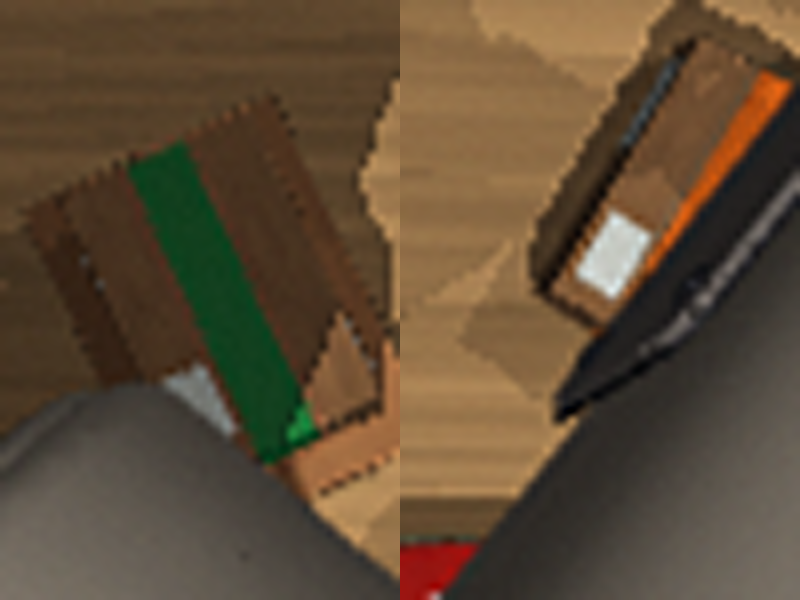

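Left panel: the top stacked carton's tape runs from (159,156) to (290,450). Right panel: carton_top at S1 is partly hidden by the arm.

```bash
python3 - <<'E'
from h import *
t,s=load("c7.npz")
a=np.radians(26.6);ux=np.array([np.cos(a),np.sin(a)]);uy=np.array([-ux[1],ux[0]])
f=lambda p,z:((np.array([ray(t,q,z)[:2] for q in T(p,235,185,s=8)])-[.443,.018])@np.array([ux,uy]).T*1000).round(1).tolist()
print("tape a far,near",f([(159,156),(290,450)],.092)); print("right corners",f([(272,97),(383,408)],.092))
print("pallet left corner",f([(25,213)],.02))
E
```

```text
tape a far,near [[43.2, -1.1], [-48.3, 0.3]]
right corners [[44.8, -37.4], [-48.7, -28.4]]
pallet left corner [[54.4, 43.6]]
```

Request:
carry_out(
  steps=[
    [1, 0.0005, -0.001, 0.03, 0, 0, 0],
    [1, 0, 0, 0.03, 0, 0, 0],
    [1, 0, 0, 0.025, 0, 0, 0],
    [1, 0, 0, 0.0125, 0, 0, 0],
    [1, 0, 0, 0.0095, 0, 0, 0],
    [1, 0, 0, 0, 0, 0, 0],
    [-1, 0, 0, 0, 0, 0, 0],
    [-1, 0, 0, 0, 0, 0, 0],
    [-1, 0, 0, 0, 0, 0, 0],
    [-1, 0, 0, 0, 0, 0, 0],
    [-1, 0, 0, 0, 0, 0, 0],
    [-1, 0, 0, 0, 0, 0, 0],
  ],
)

```text
clock: 63.22
tcp_pos: [0.5411, -0.342, 0.025]
orientation: [0.001, 0.866, 0.5, 0.0]
wrist_force: [-0.2, -0.2, 6.1]
finger_gap: 0.0596
```

Request:
carry_out(
  steps=[
    [-1, 0, 0, -0.01, 0, 0, 0],
    [-1, 0, 0, -0.02, 0, 0, 0],
    [-1, 0, 0, -0.035, 0, 0, 0],
    [-1, 0, 0, -0.035, 0, 0, 0],
    [-1, 0, 0, -0.035, 0, 0, 0],
    [-1, 0, 0, -0.025, 0, 0, 0],
    [-1, 0, 0, -0.02, 0, 0, 0],
    [-1, 0, 0, 0, 0, 0, 0],
    [-1, 0, 0, 0, 0, 0, 0],
  ],
)

```text
clock: 64.35
tcp_pos: [0.5399, -0.341, 0.2027]
orientation: [-0.001, 0.866, 0.5, -0.0]
wrist_force: [0.6, 0.4, -3.0]
finger_gap: 0.0592
```

```bash
python3 - <<'E'
from h import *
plan(.4422,.0176,.117,26.6)
E
```

```text
t64.3 p[ 0.5399 -0.341   0.2027] yaw-30.00 tilt0.10 gap0.0592 F[ 0.6  0.4 -3. ] -> rz -0.9878 x 0.3644 y 0.0732 z 0.0857
```

Request:
carry_out(
  steps=[
    [-1, 0, 0, 0, 0, 0, -0.0988],
    [-1, 0, 0, 0, 0, 0, -0.0988],
    [-1, 0, 0, 0, 0, 0, -0.0988],
    [-1, 0, 0, 0, 0, 0, -0.0988],
    [-1, 0, 0, 0, 0, 0, -0.0988],
    [-1, 0, 0, 0, 0, 0, -0.0988],
    [-1, 0, 0, 0, 0, 0, -0.0988],
    [-1, 0, 0, 0, 0, 0, -0.0988],
    [-1, 0, 0, 0, 0, 0, -0.0988],
    [-1, 0, 0, 0, 0, 0, -0.0988],
    [-1, 0.0405, 0.0081, 0, 0, 0, 0],
    [-1, 0.0405, 0.0081, 0, 0, 0, 0],
    [-1, 0.0405, 0.0081, 0, 0, 0, 0],
    [-1, 0.0405, 0.0081, 0, 0, 0, 0],
    [-1, 0.0405, 0.0081, 0, 0, 0, 0],
    [-1, 0.0405, 0.0081, 0, 0, 0, 0],
    [-1, 0.0405, 0.0081, 0, 0, 0, 0],
    [-1, 0.0405, 0.0081, 0, 0, 0, 0],
    [-1, 0.0405, 0.0081, 0, 0, 0, 0],
    [-1, 0, 0, 0, 0, 0, 0],
  ],
)

```text
clock: 66.85
tcp_pos: [0.4402, 0.0194, 0.2026]
orientation: [-0.002, 0.524, 0.852, -0.0]
wrist_force: [-0.5, -0.3, -1.8]
finger_gap: 0.0594
```

Request:
carry_out(
  steps=[
    [-1, 0, 0, 0.025, 0, 0, 0],
    [-1, 0, 0, 0.02, 0, 0, 0],
    [-1, 0, 0, 0.01, 0, 0, 0],
    [-1, 0, 0, 0, 0, 0, 0],
    [-1, 0, 0, 0, 0, 0, 0],
    [-1, 0, 0, 0, 0, 0, 0],
    [-1, 0, 0, 0, 0, 0, 0],
  ],
)

```text
clock: 67.72
tcp_pos: [0.4426, 0.017, 0.1493]
orientation: [0.0, 0.525, 0.851, 0.0]
wrist_force: [-0.3, 0.0, -1.5]
finger_gap: 0.0592
```

```bash
python3 - <<'E'
from h import *
plan(.4425,.0178,.117,26.6)
E
```

```text
t67.7 p[0.4426 0.017  0.1493] yaw26.61 tilt0.06 gap0.0592 F[-0.3  0.  -1.5] -> rz 0.0002 x 0.0007 y 0.0002 z 0.0323
```

Request:
carry_out(
  steps=[
    [-1, 0.0007, 0, 0.015, 0, 0, 0],
    [-1, 0, 0, 0.01, 0, 0, 0],
    [-1, 0, 0, 0.007, 0, 0, 0],
    [-1, 0, 0, 0, 0, 0, 0],
    [-1, 0, 0, 0, 0, 0, 0],
    [0, 0, 0, 0, 0, 0, 0],
    [0.6, 0, 0, 0, 0, 0, 0],
    [1, 0, 0, 0, 0, 0, 0],
    [1, 0, 0, 0, 0, 0, 0],
    [1, 0, 0, -0.01, 0, 0, 0],
    [1, 0, 0, -0.03, 0, 0, 0],
    [1, 0, 0, -0.04, 0, 0, 0],
    [1, 0, 0, -0.04, 0, 0, 0],
    [1, 0, 0, 0, 0, 0, 0],
    [1, 0, 0, 0, 0, 0, 0],
  ],
)

```text
clock: 69.6
tcp_pos: [0.4418, 0.0178, 0.2368]
orientation: [0.0, 0.525, 0.851, 0.0]
wrist_force: [-0.5, -0.0, -0.9]
finger_gap: 0.085
```

```bash
python3 - <<'E'
from h import *
plan(.42,-.27,.20,-30)
t,s=load("c4.npz")
m=t["color"][190:290,345:430]; h=cv2.inRange(cv2.cvtColor(m,cv2.COLOR_RGB2HSV),(5,190,110),(16,255,255)); q=max(cv2.findContours(h,0,1)[0],key=cv2.contourArea)
print(quad(t,cv2.boxPoints(cv2.minAreaRect(q))+np.array([345,190]),.036))
t=env.read_camera("top"); cv2.imwrite("pics/a10.png",np.hstack([tile(t,345,205,50,75,8),tile(t,235,185,50,75,8)]))
E
```

```text
t69.6 p[0.4418 0.0178 0.2368] yaw26.61 tilt0.02 gap0.0850 F[-0.5 -0.  -0.9] -> rz 0.9881 x -0.2601 y 0.1250 z 0.0368
(array([ 0.4193, -0.2691]), np.float64(-29.66), np.float64(0.0913), np.float64(0.0186))
```

View pics/a10.png

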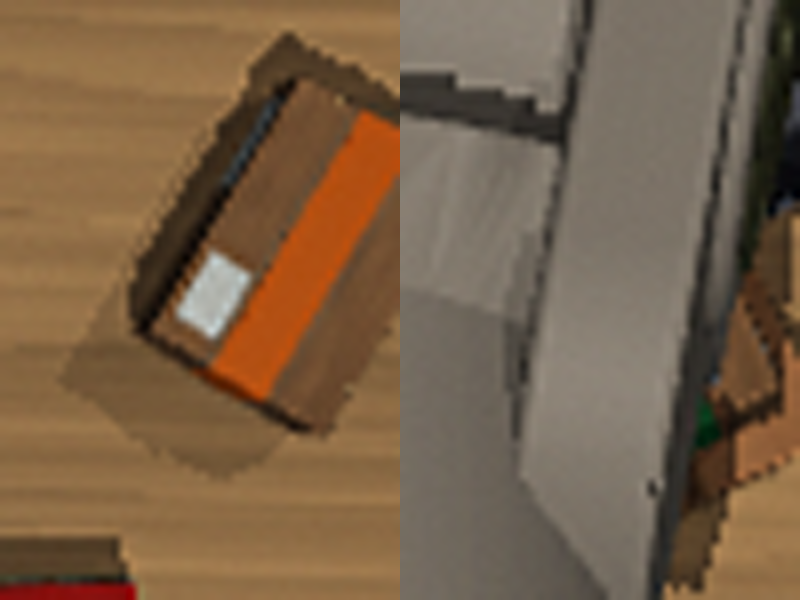

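Carton_top lies undisturbed at S1, centre about (0.419,-0.270), yaw -30°. Going there.

Request:
carry_out(
  steps=[
    [1, 0, 0, 0, 0, 0, 0.0988],
    [1, 0, 0, 0, 0, 0, 0.0988],
    [1, 0, 0, 0, 0, 0, 0.0988],
    [1, 0, 0, 0, 0, 0, 0.0988],
    [1, 0, 0, 0, 0, 0, 0.0988],
    [1, 0, 0, 0, 0, 0, 0.0988],
    [1, 0, 0, 0, 0, 0, 0.0988],
    [1, 0, 0, 0, 0, 0, 0.0988],
    [1, 0, 0, 0, 0, 0, 0.0988],
    [1, 0, 0, 0, 0, 0, 0.0988],
    [1, -0.0372, 0.0178, 0, 0, 0, 0],
    [1, -0.0372, 0.0178, 0, 0, 0, 0],
    [1, -0.0372, 0.0178, 0, 0, 0, 0],
    [1, -0.0372, 0.0178, 0, 0, 0, 0],
    [1, -0.0372, 0.0178, 0, 0, 0, 0],
    [1, -0.0372, 0.0178, 0, 0, 0, 0],
    [1, -0.0372, 0.0178, 0, 0, 0, 0],
    [1, 0, 0, 0.03, 0, 0, 0],
    [1, 0, 0, 0.03, 0, 0, 0],
    [1, 0, 0, 0.03, 0, 0, 0],
  ],
)

```text
clock: 72.15
tcp_pos: [0.4187, -0.2696, 0.1444]
orientation: [-0.001, 0.866, 0.5, -0.0]
wrist_force: [-0.1, -0.8, -0.4]
finger_gap: 0.0856
```

Request:
carry_out(
  steps=[
    [1, 0, 0, 0.02, 0, 0, 0],
    [1, 0, 0, 0, 0, 0, 0],
    [1, 0, 0, 0, 0, 0, 0],
    [1, 0, 0, 0, 0, 0, 0],
    [1, 0, 0, 0, 0, 0, 0],
  ],
)

```text
clock: 72.78
tcp_pos: [0.4201, -0.2704, 0.1276]
orientation: [0.001, 0.866, 0.5, 0.0]
wrist_force: [-0.6, -1.0, 0.8]
finger_gap: 0.0854
```

```bash
python3 - <<'E'
from h import *
plan(.4193,-.27,.0245,-30)
t=env.read_camera("top"); cv2.imwrite("pics/a11.png",tile(t,220,175,75,75,8))
E
```

```text
t72.8 p[ 0.4201 -0.2704  0.1276] yaw-30.00 tilt0.09 gap0.0854 F[-0.6 -1.   0.8] -> rz 0.0000 x -0.0000 y -0.0009 z 0.1031
```

View pics/a11.png

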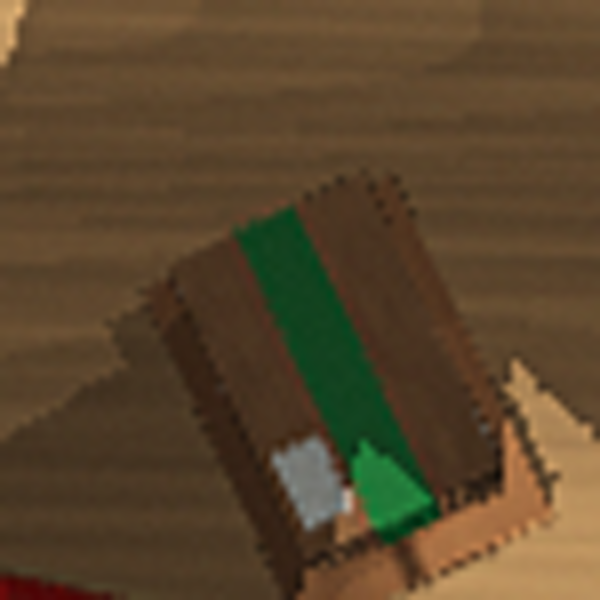

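Carton_e on the stack: tape far end (266,219), near end (408,518). Pallet corners visible are (553,500) near right and (150,290) far left.

```bash
python3 - <<'E'
from h import *
t,s=load("c4.npz")
a=np.radians(26.6);ux=np.array([np.cos(a),np.sin(a)]);uy=np.array([-ux[1],ux[0]])
f=lambda p,z:((np.array([ray(t,q,z)[:2] for q in T(p,220,175,s=8)])-[.443,.018])@np.array([ux,uy]).T*1000).round(1).tolist()
print("tape e far,near",f([(266,219),(408,518)],.128)); print("pallet NR, FL, FR",f([(553,500),(150,290),(405,180)],.02))
E
```

```text
tape e far,near [[44.1, -0.1], [-46.7, -0.9]]
pallet NR, FL, FR [[-55.1, -41.9], [54.6, 41.9], [52.2, -42.6]]
```

Request:
carry_out(
  steps=[
    [1, 0, -0.0006, 0.03, 0, 0, 0],
    [1, 0, 0, 0.03, 0, 0, 0],
    [1, 0, 0, 0.02, 0, 0, 0],
    [1, 0, 0, 0.012, 0, 0, 0],
    [1, 0, 0, 0.0095, 0, 0, 0],
    [1, 0, 0, 0, 0, 0, 0],
    [-1, 0, 0, 0, 0, 0, 0],
    [-1, 0, 0, 0, 0, 0, 0],
    [-1, 0, 0, 0, 0, 0, 0],
    [-1, 0, 0, 0, 0, 0, 0],
    [-1, 0, 0, 0, 0, 0, 0],
    [-1, 0, 0, 0, 0, 0, 0],
  ],
)

```text
clock: 74.32
tcp_pos: [0.4197, -0.2702, 0.0261]
orientation: [0.001, 0.866, 0.5, 0.0]
wrist_force: [0.4, 0.5, 5.3]
finger_gap: 0.0592
```

Request:
carry_out(
  steps=[
    [-1, 0, 0, -0.01, 0, 0, 0],
    [-1, 0, 0, -0.025, 0, 0, 0],
    [-1, 0, 0, -0.035, 0, 0, 0],
    [-1, 0, 0, -0.035, 0, 0, 0],
    [-1, 0, 0, -0.035, 0, 0, 0],
    [-1, 0, 0, -0.035, 0, 0, 0],
    [-1, 0, 0, -0.025, 0, 0, 0],
    [-1, 0, 0, -0.015, 0, 0, 0],
    [-1, 0, 0, 0, 0, 0, 0],
    [-1, 0, 0, 0, 0, 0, 0],
  ],
)

```text
clock: 75.58
tcp_pos: [0.4186, -0.2693, 0.2391]
orientation: [-0.001, 0.866, 0.5, -0.0]
wrist_force: [-0.3, 0.6, -1.8]
finger_gap: 0.0591
```

```bash
python3 - <<'E'
from h import *
plan(.443,.018,.1527,26.6)
E
```

```text
t75.6 p[ 0.4186 -0.2693  0.2391] yaw-30.00 tilt0.12 gap0.0591 F[-0.3  0.6 -1.8] -> rz -0.9879 x 0.2460 y 0.1505 z 0.0864
```

Request:
carry_out(
  steps=[
    [-1, 0, 0, 0, 0, 0, -0.0988],
    [-1, 0, 0, 0, 0, 0, -0.0988],
    [-1, 0, 0, 0, 0, 0, -0.0988],
    [-1, 0, 0, 0, 0, 0, -0.0988],
    [-1, 0, 0, 0, 0, 0, -0.0988],
    [-1, 0, 0, 0, 0, 0, -0.0988],
    [-1, 0, 0, 0, 0, 0, -0.0988],
    [-1, 0, 0, 0, 0, 0, -0.0988],
    [-1, 0, 0, 0, 0, 0, -0.0988],
    [-1, 0, 0, 0, 0, 0, -0.0988],
    [-1, 0.0307, 0.0187, 0, 0, 0, 0],
    [-1, 0.0307, 0.0187, 0, 0, 0, 0],
    [-1, 0.0307, 0.0187, 0, 0, 0, 0],
    [-1, 0.0307, 0.0187, 0, 0, 0, 0],
    [-1, 0.0307, 0.0187, 0, 0, 0, 0],
    [-1, 0.0307, 0.0187, 0, 0, 0, 0],
    [-1, 0.0307, 0.0187, 0, 0, 0, 0],
    [-1, 0.0307, 0.0187, 0, 0, 0, 0],
    [-1, 0, 0, 0, 0, 0, 0],
    [-1, 0, 0, 0, 0, 0, 0],
  ],
)

```text
clock: 78.08
tcp_pos: [0.4424, 0.0167, 0.2394]
orientation: [-0.001, 0.525, 0.851, -0.0]
wrist_force: [0.1, -0.1, -2.6]
finger_gap: 0.0595
```

Request:
carry_out(
  steps=[
    [-1, 0, 0, 0.025, 0, 0, 0],
    [-1, 0, 0, 0.02, 0, 0, 0],
    [-1, 0, 0, 0.01, 0, 0, 0],
    [-1, 0, 0, 0, 0, 0, 0],
    [-1, 0, 0, 0, 0, 0, 0],
    [-1, 0, 0, 0, 0, 0, 0],
    [-1, 0, 0, 0, 0, 0, 0],
  ],
)

```text
clock: 78.95
tcp_pos: [0.4432, 0.0168, 0.1858]
orientation: [0.0, 0.525, 0.851, 0.0]
wrist_force: [0.6, 0.7, -1.6]
finger_gap: 0.0593
```

```bash
python3 - <<'E'
from h import *
plan(.443,.018,.1535,26.6)
E
```

```text
t79.0 p[0.4432 0.0168 0.1858] yaw26.61 tilt0.06 gap0.0593 F[ 0.6  0.7 -1.6] -> rz 0.0002 x 0.0012 y 0.0003 z 0.0323
```

Request:
carry_out(
  steps=[
    [-1, 0.0009, 0.0003, 0.015, 0, 0, 0],
    [-1, 0, 0, 0.01, 0, 0, 0],
    [-1, 0, 0, 0.007, 0, 0, 0],
    [-1, 0, 0, 0, 0, 0, 0],
    [-1, 0, 0, 0, 0, 0, 0],
    [0, 0, 0, 0, 0, 0, 0],
    [0.6, 0, 0, 0, 0, 0, 0],
    [1, 0, 0, 0, 0, 0, 0],
    [1, 0, 0, 0, 0, 0, 0],
    [1, 0, 0, -0.01, 0, 0, 0],
    [1, 0, 0, -0.03, 0, 0, 0],
    [1, 0, 0, -0.04, 0, 0, 0],
    [1, 0, 0, -0.04, 0, 0, 0],
    [1, 0, 0, 0, 0, 0, 0],
  ],
)

```text
clock: 80.7
tcp_pos: [0.4447, 0.0175, 0.277]
orientation: [0.003, 0.525, 0.851, 0.001]
wrist_force: [1.0, -0.6, -0.4]
finger_gap: 0.0853
```

Request:
carry_out(
  steps=[
    [1, -0.035, -0.015, 0, 0, 0, 0],
    [1, -0.035, -0.015, 0, 0, 0, 0],
    [1, -0.035, -0.015, 0, 0, 0, 0],
    [1, -0.035, -0.015, 0, 0, 0, 0],
    [1, -0.035, -0.015, 0, 0, 0, 0],
    [1, -0.035, -0.015, 0, 0, 0, 0],
    [1, -0.035, -0.015, 0, 0, 0, 0],
    [1, -0.035, -0.015, 0, 0, 0, 0],
    [1, -0.035, -0.015, 0, 0, 0, 0],
    [1, 0, 0, 0, 0, 0, 0],
    [1, 0, 0, 0, 0, 0, 0],
  ],
)

```text
clock: 82.08
tcp_pos: [0.4627, -0.3238, 0.2725]
orientation: [-0.001, 0.526, 0.851, 0.0]
wrist_force: [0.3, -0.2, -0.1]
finger_gap: 0.0855
```

```bash
python3 - <<'E'
from h import *
t=env.read_camera("top");s=env.read_camera("side");np.savez("c8.npz",**{a+k:c[k] for a,c in(("t",t),("s",s)) for k in c})
cv2.imwrite("pics/a12.png",np.vstack([np.hstack([tile(t,215,175,75,75,4),tile(s,180,130,125,75,4)]),cv2.resize(np.hstack([t["color"],s["color"]])[...,::-1],(800,300),interpolation=cv2.INTER_AREA)]))
print(tape(t,(230,180,60,65),.164,(5,190,60),(16,255,255))); plan(.443,.018,.15,26.6)
E
```

```text
(array([0.4418, 0.0169]), np.float64(26.58), np.float64(0.0191), np.float64(0.0917))
t82.2 p[ 0.463  -0.3233  0.273 ] yaw26.66 tilt0.06 gap0.0853 F[-0.2 -0.3  0.3] -> rz 0.0010 x 0.3141 y 0.1349 z 0.1230
```

View pics/a12.png

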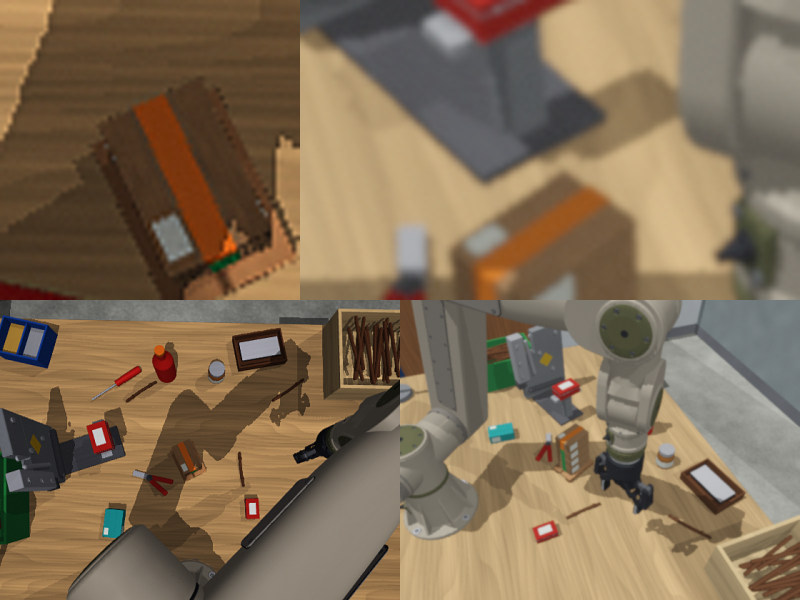

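The column stands straight with the orange carton on top, centre (0.442,0.017), yaw 26.6°. The tin is on the ledge, nothing else has moved, and no loose cartons remain.

```bash
python3 -c "
from workcell import env
print(env.hand_in(), env.get_state()['clock'])"
```

```text
the job is handed in; nothing more can be done
the job is handed in; nothing more can be done
```

The job is done and handed in at about 82 s of the 210 s allowed. The tin is on the ledge, and all four clip cartons that were there are stacked on the pallet with the orange-taped one on top. I lifted the three cartons off first, then placed the tin. The stack from the bottom is the loose carton, carton_a, carton_e, carton_top.

**Stack:**
- In the top camera the orange carton measured (0.442, 0.017), yaw 26.6°. The pallet measured (0.443, 0.018), yaw 26.6°.
- Carton_e was within about 1.5 mm of the pallet centre.
- Carton_a was about 2.5 mm off along the pallet's length.
- The bottom carton was only measured roughly, with the side camera. That reading suggested it may be a few mm too far along, and I did not check it again.

**Tin:** it stands upright on the ledge at about (0.497, 0.281), yaw about 20.7° from hand-picked corners. The ledge measured (0.496, 0.283), yaw about 19.4°, and I released the tin at yaw 19.46°.

**Cameras:** the side camera disagreed with the top camera and the arm by 2–7 mm. I relied on the top camera, which matched known arm positions to about 1 mm.

**Other things:** in the last pictures the other items looked unmoved and no clip carton was left on the bench. I saw no sign that the loose carton had been knocked before I picked it up.

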